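# Change the keyed cartridges of a dosing unit through its manual drawer release

### The job

The dosing unit has no power, so its drawer is locked: take the release key from the tube rack, push it down the yellow-rimmed access hole to trip the latch so that the drawer springs out, and hang the key back upright in the rack. With the drawer out, stand every spent (black-capped) cartridge upright in the white return tray and put every fresh (blue-capped) one that is there into a socket of its own, turned so that its flat matches the socket's key and it sits fully home; then push the drawer shut until it latches. Do not knock over the beaker.

Things in the scene. Friction and masses are not known exactly. Their poses are not given: they have to be found in the camera images.
- dosing_unit: white instrument, 200 (x) x 320 (y) x 112 mm high, fixed. Origin: centre of its underside; z up; -x is its grey front (outer face at x = -108 mm), toward the robot. The drawer's bay is at its left (y -80 to 157 mm); the right part (y -160 to -82 mm, dark display in front) houses the latch.
- access_hole (a point): centre, at the top surface (112 mm up), of the 16 mm round access hole with a yellow rim, in the unit's top at its right front. Straight below lies the red 22 mm pad of the hidden latch pawl, 32 mm under the surface. Pressed 8 to 11 mm down (spring, 3 to 8 N) and held some 0.5 s, it frees the drawer.
- pawl (a joint): travel of the latch pawl, m: 0 at rest, 0.012 pressed down fully; springs back when released. When the drawer is pushed shut its striker rides over the pawl's ramp and snaps in behind it.
- drawer (a joint): drawer, m: about 0.002 shut and latched, 0.125 fully out; slides along the unit's -x. A spring (4 N shut, 2 N out) drives it out in about 1 s once the latch is free. Shutting it takes up to 15 N; it must be pushed to 0 or just below (stop at -0.003) for the latch to catch.
- drawer_front (a point): point on the outer face of the drawer's grey front panel, mid-width, 80 mm above the worktop; moves with the drawer. Panel: 236 mm wide, 8 mm thick, from 9 to 100 mm above the worktop, its inner face 52 mm before the sockets' axes; a black finger lip, 90 mm wide, sticks out 12 mm at 27 to 33 mm height. Axes as the unit's.
- release_key: release key, 108 mm long, 0.06 kg: steel pin, diameter 9, from the tip to 48 mm, cone to 17 at 54, collar of diameter 28 from 54 to 58, yellow round handle of diameter 18 from 58 to 108 mm. Origin: centre of the tip; z toward the handle. Hangs upright in a corner hole of the rack: cone in the hole, collar on its top, tip 8 mm above the worktop.
- tube_rack: ten-hole tube rack, 75 (x) x 200 (y) x 62 mm high, fixed. Origin: centre of its underside. Holes 18 mm wide at x = -18 and 18, y = -72, -36, 0, 36, 72 mm. The key hangs in the hole x = -18, y = 72 at first; two fixed test tubes, 125 to 135 mm high, stand at y = -72.
- return_tray: white open tray, 180 (x) x 120 (y) x 22 mm high, walls 4 mm, floor about 4 mm thick, fixed. Origin: centre of its underside.
- well_a (a point): centre of the floor of a drawer socket (unit's y = 108.5 mm, x = -48 mm when shut), 19 mm above the worktop, rim at 48 mm; axes as the unit's. Black cup, 58 mm outside, 46 mm bore; an aluminium block fills its far side, face 15 mm from the axis toward the unit's +x: a cartridge enters only with its flat (its x) toward the unit's +x, and sinks 29 mm.
- well_b (a point): centre of the floor of a drawer socket (unit's y = 38.5 mm, x = -48 mm when shut), 19 mm above the worktop, rim at 48 mm; axes as the unit's. Black cup, 58 mm outside, 46 mm bore; an aluminium block fills its far side, face 15 mm from the axis toward the unit's +x: a cartridge enters only with its flat (its x) toward the unit's +x, and sinks 29 mm.
- well_c (a point): centre of the floor of a drawer socket (unit's y = -31.5 mm, x = -48 mm when shut), 19 mm above the worktop, rim at 48 mm; axes as the unit's. Black cup, 58 mm outside, 46 mm bore; an aluminium block fills its far side, face 15 mm from the axis toward the unit's +x: a cartridge enters only with its flat (its x) toward the unit's +x, and sinks 29 mm.
- fresh_a: fresh cartridge, orange, blue cap, 74 mm tall, 0.12 kg: D-shaped body (radius 22, height 40, foot weighted and chamfered) with a flat 14 mm from the axis, white strip on it; above it a round ribbed cap, diameter 30, 40 to 74 mm up, white mark on top at the flat's side. Origin: centre of underside, z up, x out of the flat. May be absent. Stands on the worktop.
- fresh_b: fresh cartridge, orange, blue cap, 74 mm tall, 0.12 kg: D-shaped body (radius 22, height 40, foot weighted and chamfered) with a flat 14 mm from the axis, white strip on it; above it a round ribbed cap, diameter 30, 40 to 74 mm up, white mark on top at the flat's side. Origin: centre of underside, z up, x out of the flat. May be absent. Stands on the worktop.
- fresh_c: fresh cartridge, orange, blue cap, 74 mm tall, 0.12 kg: D-shaped body (radius 22, height 40, foot weighted and chamfered) with a flat 14 mm from the axis, white strip on it; above it a round ribbed cap, diameter 30, 40 to 74 mm up, white mark on top at the flat's side. Origin: centre of underside, z up, x out of the flat. May be absent. Stands on the worktop.
- spent_a: spent cartridge, pale grey, black cap, 74 mm tall, 0.12 kg: D-shaped body (radius 22, height 40, foot weighted and chamfered) with a flat 14 mm from the axis, white strip on it; above it a round ribbed cap, diameter 30, 40 to 74 mm up, white mark on top at the flat's side. Origin: centre of underside, z up, x out of the flat. May be absent. At first it sits in well_a.
- spent_b: spent cartridge, pale grey, black cap, 74 mm tall, 0.12 kg: D-shaped body (radius 22, height 40, foot weighted and chamfered) with a flat 14 mm from the axis, white strip on it; above it a round ribbed cap, diameter 30, 40 to 74 mm up, white mark on top at the flat's side. Origin: centre of underside, z up, x out of the flat. May be absent. At first it sits in well_b.
- spent_c: spent cartridge, pale grey, black cap, 74 mm tall, 0.12 kg: D-shaped body (radius 22, height 40, foot weighted and chamfered) with a flat 14 mm from the axis, white strip on it; above it a round ribbed cap, diameter 30, 40 to 74 mm up, white mark on top at the flat's side. Origin: centre of underside, z up, x out of the flat. May be absent. At first it sits in well_c.
- beaker_1: small glass beaker, 56 mm across and 71 mm tall, a bystander. Origin: centre of its underside.

How it is judged (in metres and radians):
On the way, in this order (a step that is already met when the one before it is completed fails the run):
1. the key, put through the access hole, presses the latch pawl down (value of joint pawl above 0.005 m and horizontal distance between release_key and access_hole below 0.015 m and height (world z) of release_key below 0.085 m), for 0.05 s.
2. the drawer has sprung out (value of joint drawer above 0.11 m), for 0.2 s.
3. with the drawer out, every fresh cartridge sits fully home in a socket and every spent one stands in the return tray (value of joint drawer above 0.09 m and ((horizontal distance between fresh_a and well_a below 0.005 m and distance between fresh_a and well_a below 0.007 m and angle between fresh_a's own z axis and vertical below 0.15 rad) or (horizontal distance between fresh_a and well_b below 0.005 m and distance between fresh_a and well_b below 0.007 m and angle between fresh_a's own z axis and vertical below 0.15 rad) or (horizontal distance between fresh_a and well_c below 0.005 m and distance between fresh_a and well_c below 0.007 m and angle between fresh_a's own z axis and vertical below 0.15 rad)) and ((horizontal distance between fresh_b and well_a below 0.005 m and distance between fresh_b and well_a below 0.007 m and angle between fresh_b's own z axis and vertical below 0.15 rad) or (horizontal distance between fresh_b and well_b below 0.005 m and distance between fresh_b and well_b below 0.007 m and angle between fresh_b's own z axis and vertical below 0.15 rad) or (horizontal distance between fresh_b and well_c below 0.005 m and distance between fresh_b and well_c below 0.007 m and angle between fresh_b's own z axis and vertical below 0.15 rad)) and ((horizontal distance between fresh_c and well_a below 0.005 m and distance between fresh_c and well_a below 0.007 m and angle between fresh_c's own z axis and vertical below 0.15 rad) or (horizontal distance between fresh_c and well_b below 0.005 m and distance between fresh_c and well_b below 0.007 m and angle between fresh_c's own z axis and vertical below 0.15 rad) or (horizontal distance between fresh_c and well_c below 0.005 m and distance between fresh_c and well_c below 0.007 m and angle between fresh_c's own z axis and vertical below 0.15 rad)) and x of spent_a in the frame of return_tray between -0.078 and 0.078 m and y of spent_a in the frame of return_tray between -0.048 and 0.048 m and z of spent_a in the frame of return_tray between -0.002 and 0.012 m and angle between each of spent_a, spent_b, spent_c's own z axis and vertical below 0.15 rad and x of spent_b in the frame of return_tray between -0.078 and 0.078 m and y of spent_b in the frame of return_tray between -0.048 and 0.048 m and z of spent_b in the frame of return_tray between -0.002 and 0.012 m and x of spent_c in the frame of return_tray between -0.078 and 0.078 m and y of spent_c in the frame of return_tray between -0.048 and 0.048 m and z of spent_c in the frame of return_tray between -0.002 and 0.012 m), for 0.2 s.
At the end, for the whole second after the job is handed in: Drawer latched shut (within 5 mm); each fresh cartridge upright and home in a socket (underside within 5 mm sideways and 7 mm of its floor centre); each spent one upright (0.15 rad) on the return tray floor; the key upright (0.15 rad) in a rack hole on its collar; spent ones and key at rest (value of joint drawer below 0.005 m and x of release_key in the frame of tube_rack between -0.04 and 0.04 m and y of release_key in the frame of tube_rack between -0.1 and 0.1 m and z of release_key in the frame of tube_rack between 0.003 and 0.016 m and angle between each of release_key, spent_a, spent_b, spent_c's own z axis and vertical below 0.15 rad and ((horizontal distance between fresh_a and well_a below 0.005 m and distance between fresh_a and well_a below 0.007 m and angle between fresh_a's own z axis and vertical below 0.15 rad) or (horizontal distance between fresh_a and well_b below 0.005 m and distance between fresh_a and well_b below 0.007 m and angle between fresh_a's own z axis and vertical below 0.15 rad) or (horizontal distance between fresh_a and well_c below 0.005 m and distance between fresh_a and well_c below 0.007 m and angle between fresh_a's own z axis and vertical below 0.15 rad)) and ((horizontal distance between fresh_b and well_a below 0.005 m and distance between fresh_b and well_a below 0.007 m and angle between fresh_b's own z axis and vertical below 0.15 rad) or (horizontal distance between fresh_b and well_b below 0.005 m and distance between fresh_b and well_b below 0.007 m and angle between fresh_b's own z axis and vertical below 0.15 rad) or (horizontal distance between fresh_b and well_c below 0.005 m and distance between fresh_b and well_c below 0.007 m and angle between fresh_b's own z axis and vertical below 0.15 rad)) and ((horizontal distance between fresh_c and well_a below 0.005 m and distance between fresh_c and well_a below 0.007 m and angle between fresh_c's own z axis and vertical below 0.15 rad) or (horizontal distance between fresh_c and well_b below 0.005 m and distance between fresh_c and well_b below 0.007 m and angle between fresh_c's own z axis and vertical below 0.15 rad) or (horizontal distance between fresh_c and well_c below 0.005 m and distance between fresh_c and well_c below 0.007 m and angle between fresh_c's own z axis and vertical below 0.15 rad)) and x of spent_a in the frame of return_tray between -0.078 and 0.078 m and y of spent_a in the frame of return_tray between -0.048 and 0.048 m and z of spent_a in the frame of return_tray between -0.002 and 0.012 m and x of spent_b in the frame of return_tray between -0.078 and 0.078 m and y of spent_b in the frame of return_tray between -0.048 and 0.048 m and z of spent_b in the frame of return_tray between -0.002 and 0.012 m and x of spent_c in the frame of return_tray between -0.078 and 0.078 m and y of spent_c in the frame of return_tray between -0.048 and 0.048 m and z of spent_c in the frame of return_tray between -0.002 and 0.012 m and linear speed of each of spent_a, spent_b, spent_c, release_key below 0.02 m/s); the robot touches nothing.
It fails at once if the beaker is knocked over (angle between beaker_1's own z axis and vertical above 0.6 rad).
Of fresh_a, fresh_b, fresh_c only 2 to 3 are there at a start; the rules pass over those that are not, and their reading is None.
Of spent_a, spent_b, spent_c only 1 to 3 are there at a start; the rules pass over those that are not, and their reading is None.
At some moment in a run one of fresh_a, fresh_b, fresh_c may be knocked a few centimetres aside while the robot is not near it.
It also fails if it takes over 210 s, if anything falls off the work surface, if the arm or the gripper's body presses on something with over 40 N, if the wrist force passes 120 N, or if a joint passes its speed limit or range.

### The arm

A 6-joint arm with a two-finger parallel gripper is mounted at the origin on a cart in front of the work surface, level with it; the furniture and walls round the work are solid. World frame = base frame: x ahead of the robot, y to its left, z up, the work surface at z = 0. Lengths are in mm, angles in degrees, forces in N, time in s.
With the tool pointing down it reaches from about 350 to 850 mm from the base axis. Payload 8.1 kg.
Tool frame: the origin (TCP) lies midway between the tips of the shut fingers; the grasp point (between the pads) lies grip_depth behind it (grip_depth is the distance from the TCP to the grasp point, in mm); z points along the fingers, y is the line along which they close (so a half turn about z gives the same grasp; the last joint's range is limited). The gripper opens to 85 mm and grips with 20 to 120 N. Pads are 22 mm wide; open, the fingers measure 114 mm over their backs; the gripper's body (76 mm by 85 mm) begins 54 mm behind the grasp point. The pads swing forward as they close: fully open they stand 13 mm farther back than shut.
Start: joints at [-69.752, 7.471, 85.268, -0, 87.261, -4.893], TCP at [254.932, -543.153, 231.292] pointing down, gripper open.
Joint ranges: [-169.43, 169.43], [-51.17, 129.36], [1.28, 143.12], [-76.62, 256.62], [0, 156.53], [-152.29, 152.29]. Speed limits (degrees/s): [136.94, 136.94, 159.86, 180, 180, 180].

### API

Orientations are given as [roll, pitch, yaw] about the fixed x, y, z axes, in that order (R = Rz(yaw) Ry(pitch) Rx(roll)).
In Python, from bench import sense, snapshot, hand_in, grip_depth gives the robot as it stands. The module is installed in compiled form; this text tells all that it offers.
- The arm moves only by the tool apply_moves, never from a script. Its argument "series" is text: rows parted by semicolons, each of 5 numbers parted by spaces: the shift along the tool's x, y, z each as a share of 0.3 m, from -1 to 1, then the turn about the tool's z as a share of 2 rad, from -1 to 1, then the gripper's target within -1 to 1 (shut at 1, half-way at 0, fully open at -1). In form: tx ty tz twist gripper; .... A call has 1 to 5 rows; each row shifts and turns the commanded pose from where the row before left it, along the tool's axes as they then stand; what a row does not reach is not made up. A row lasts 1/12 s, in which the tool goes at most 41.7 mm and 7.16 degrees, less where a joint would pass 70% of its speed; a pose out of reach is approached as far as the arm can. A call with a number of a shift or a turn outside -1 to 1 is refused whole. A call with a gripper value outside its range is refused whole. The fingers move at their own pace and stop on an object; "squeeze" is the grip in N (left out, the last holds). Time passes only in rows, so rows that do not move let the fingers close. It gives the time, the measured TCP pose, the force, the opening and the grip force at its end, in the units of the state.
- sense(): the state, without advancing time (a new reading comes with each control period).
- snapshot(name): name is "scene" or "side" or "wrist"; returns a dict with "frame" (400x640x3 uint8, blue, green, red), "depth" (400x640 float32, mm along the optical axis (not along the pixel's ray), 0 where there is no reading), "intrinsics" (3x3 intrinsics, pixels), "extrinsics" (4x4, takes a point from camera to world coordinates); the wrist camera has in their place "tool_from_camera" (4x4, takes a point from camera to tool coordinates, whose origin is the TCP and whose axes are the flange's). Camera axes: x right, y down, z forward; pixel columns grow to the right and rows downward; lengths in mm; the calibration is good to about 2 mm. The wrist camera is an equidistant fisheye: a pixel r from the principal point sees the ray r / f radians off the axis. A picture is of the moment at which its call begins: read the wrist's pose just before it.
- hand_in(): hands the job in; it is judged then, once.
The state is a dict: "time": time; "joint_pos": joint angles; "qd": joint speeds; "joint_efforts": joint torques, N m; "tool_pos": TCP position; "tcp_rot": TCP orientation; "ft_force": force on the tool from outside, world axes, zero at the start; "wrist_torque": the same for the moment, N m; "finger_gap": finger opening in mm; "grip_force": force on a finger pad.
Only numpy, scipy, OpenCV 4.12 (cv2) and the standard library are available. Lean on these libraries where they do the work, as an engineer would, in place of code of your own. Each camera call takes 0.05 s, during which the arm holds its last target. There are 200 camera calls.

## Working session

There is one attempt and no reset: what is moved stays moved. The work goes in short steps, Python scripts to look and compute and a tool call to move; the robot and the scene stay as the last step left them, time stands still between calls to the robot, and variables do not carry over. Pictures are saved under pics/ and viewed, at most 14 in all, crops included, and the job is handed in when it is done.

Besides the shell and the picture viewer there is one more tool, called after "Call:" in YAML: its name, and indented under it one key for each argument. apply_moves: Moves the arm, as the interface text tells. Its arguments: {"type":"object","properties":{"series":{"type":"string"},"squeeze":{"type":"number"}},"required":["series"]}

```bash
ls; mkdir -p pics; python3 - <<'E'
from bench import *
import cv2,numpy as np
s=sense();print(s, grip_depth)
for n in("scene","side","wrist"):
    d=snapshot(n);cv2.imwrite(f"pics/{n}0.png",d["frame"]);np.savez(f"pics/{n}0.npz",**d)
    print(n,{k:np.round(v,3).tolist() for k,v in d.items() if k not in("frame","depth")})
E
```

```text
pics
{'time': 0.0, 'joint_pos': array([-6.97513012e+01,  7.51476271e+00,  8.53275662e+01, -2.48335883e-03,
        8.72607820e+01, -4.89346512e+00]), 'qd': array([ 0.03191564,  0.07581354,  0.02043488, -0.0221737 ,  0.10174884,
       -0.01718833]), 'joint_efforts': array([-4.54052453e-03, -5.69400358e+01, -5.00557101e+01, -3.66546628e-04,
        1.49096962e-02, -1.26056614e-05]), 'tool_pos': array([ 254.73691186, -542.65260017,  230.26443894]), 'tcp_rot': array([-1.79897053e+02, -6.32442626e-03,  2.51422792e+01]), 'ft_force': array([ 0.38932118, -0.10401718,  0.57842077]), 'wrist_torque': array([-3.36492279e-02, -7.24547197e-05, -6.39140778e-03]), 'grip_force': 0.0, 'finger_gap': 85.51271844184879} 18.700000000000003
scene {'intrinsics': [[467.936, 0.0, 311.641], [0.0, 467.936, 206.297], [0.0, 0.0, 1.0]], 'extrinsics': [[-0.875, -0.235, 0.423, -75.254], [-0.484, 0.415, -0.771, 1139.878], [0.006, -0.879, -0.477, 829.782], [0.0, 0.0, 0.0, 1.0]]}
side {'intrinsics': [[463.251, 0.0, 315.556], [0.0, 463.251, 196.316], [0.0, 0.0, 1.0]], 'extrinsics': [[0.789, -0.366, 0.493, -181.993], [-0.614, -0.493, 0.617, -946.676], [0.017, -0.789, -0.614, 1033.271], [0.0, 0.0, 0.0, 1.0]]}
wrist {'intrinsics': [[309.707, 0.0, 321.06], [0.0, 309.707, 198.118], [0.0, 0.0, 1.0]], 'tool_from_camera': [[0.0, -0.957, -0.291, 73.585], [1.0, 0.0, -0.0, -1.129], [0.001, -0.291, 0.957, -141.574], [0.0, 0.0, 0.0, 1.0]]}
```

View pics/scene0.png

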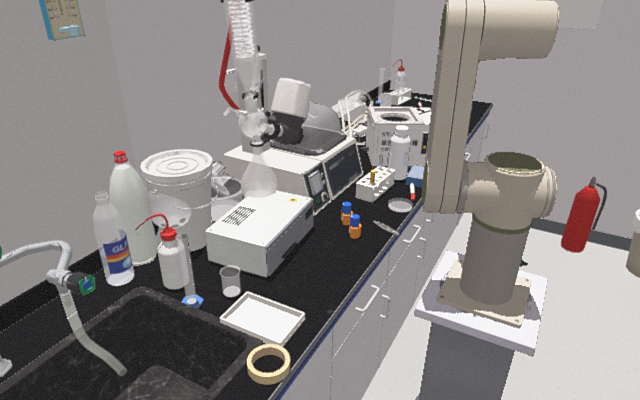

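View pics/side0.png

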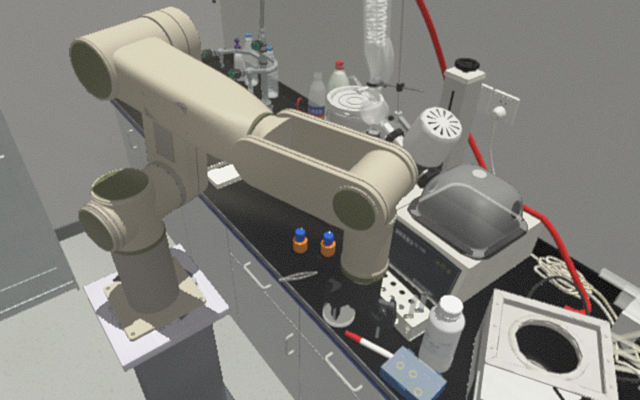

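The scene view shows the unit (~262,230), yellow hole rim (~292,199), two fresh cartridges (347,212) and (355,226), the rack with the key (~374,178), tray (263,318) and beaker (231,280). In the side view the arm hides the unit.

```bash
cat > h.py <<'E'
import cv2,numpy as np
from scipy.spatial.transform import Rotation as R
def pose(s):
    T=np.eye(4);T[:3,:3]=R.from_euler('xyz',s["tcp_rot"],degrees=True).as_matrix();T[:3,3]=s["tool_pos"];return T
def rays(d,uv,T=None):
    """world origin and unit directions (camera z for pinhole) of pixels uv"""
    uv=np.atleast_2d(uv).astype(float);K=d["intrinsics"]
    x=(uv[:,0]-K[0,2])/K[0,0];y=(uv[:,1]-K[1,2])/K[1,1]
    if T is None: M=d["extrinsics"];v=np.c_[x,y,np.ones_like(x)]
    else:
        M=T@d["tool_from_camera"];r=np.hypot(x,y)+1e-12
        v=np.c_[np.sin(r)*x/r,np.sin(r)*y/r,np.cos(r)]
    return M[:3,3],v@M[:3,:3].T,v
def plane(d,uv,z,T=None):
    o,w,_=rays(d,uv,T);return o+w*((z-o[2])/w[:,2])[:,None]
def cloud(d,uv,T=None):
    o,w,v=rays(d,uv,T);uv=np.atleast_2d(uv).astype(int)
    return o+w*(d["depth"][uv[:,1],uv[:,0]]/v[:,2])[:,None]
def full(d,T=None):
    h,w=d["depth"].shape;u,v=np.meshgrid(np.arange(w),np.arange(h))
    return cloud(d,np.c_[u.ravel(),v.ravel()],T).reshape(h,w,3)
def mask(d,lo,hi): return cv2.inRange(cv2.cvtColor(d["frame"],cv2.COLOR_BGR2HSV),lo,hi)
def blobs(m,amin=5):
    n,l,st,c=cv2.connectedComponentsWithStats(m);return [(c[i],st[i],l==i) for i in range(1,n) if st[i,4]>=amin]
COL=dict(blue=((100,120,60),(125,255,255)),yellow=((22,130,100),(33,255,255)),orange=((6,150,80),(18,255,255)))
E
python3 - <<'E'
from h import *
np.set_printoptions(precision=1,suppress=True)
d=dict(np.load("pics/scene0.npz"));P=full(d)
for c in COL:
    for cc,st,m in blobs(mask(d,*COL[c])):
        p=P[m];print(c,cc,st[4],np.median(p,0),p.min(0),p.max(0))
# regions by height
for n,(u0,u1,v0,v1),z0,z1 in[("unit",(205,318,188,278),106,120),("tray",(215,310,288,350),15,30),("beaker",(215,245,262,300),30,80),("rack",(350,400,160,205),57,67)]:
    m=np.zeros(P.shape[:2],bool);m[v0:v1,u0:u1]=1;m&=(P[...,2]>z0)&(P[...,2]<z1)
    p=P[m];r=cv2.minAreaRect(p[:,:2].astype(np.float32));print(n,len(p),np.median(p[:,2]),r,cv2.boxPoints(r).tolist())
cv2.imwrite("pics/c1.png",cv2.resize(d["frame"][155:345,200:410],None,fx=3.1,fy=3.1,interpolation=cv2.INTER_CUBIC))
d=dict(np.load("pics/side0.npz"));P=full(d)
for c in COL:
    for cc,st,m in blobs(mask(d,*COL[c])):
        p=P[m];print("side",c,cc,st[4],np.median(p,0),p.min(0),p.max(0))
E
```

```text
blue [376.3 102. ] 7 [  963.9 -1591.4     2.8] [  951.6 -1626.4     0.8] [  987.2 -1584.3     8.1]
blue [414.  181.7] 91 [ 381.  -555.6   19.4] [ 355.2 -570.4   -0.3] [ 417.6 -546.3   33.8]
blue [346.3 206.6] 105 [ 499.8 -150.5   62. ] [ 485.2 -307.5   -3.6] [ 576.6 -139.1   75.9]
blue [354.9 219.4] 100 [437.1 -83.3  63.8] [ -75.3 -236.8   -3.3] [ 502.4 1139.9  829.8]
blue [408.2 221.1] 9 [ 337.9 -371.3  -57.4] [ 336.9 -400.3  -62.2] [ 338.6 -331.4  -54.4]
blue [401.3 230.7] 6 [ 338.5 -296.8  -60.6] [ 337.4 -311.8  -63.9] [ 339.1 -276.6  -55.3]
blue [112.6 246.2] 109 [904.  477.4 133.3] [-75.3 431.9 108.9] [ 918.5 1139.9  829.8]
blue [357.3 290.4] 142 [338.1 113.3 -59.1] [ -75.3 -245.6  -66.6] [ 340.3 1139.9  829.8]
blue [116.5 266.8] 139 [901.9 475.5  63.6] [-75.3 447.1  44.5] [ 917.2 1139.9  829.8]
blue [ 86.5 284.1] 65 [672.  703.8 248.4] [-75.3 695.9 240.1] [ 676.9 1139.9  829.8]
blue [198.  300.4] 57 [663.4 421.5   4.9] [650.2 398.5  -3.4] [690.3 447.1   8.5]
blue [184.  300.1] 25 [699.4 440.6   5.1] [679.5 420.8  -2.5] [717.5 450.    6.7]
blue [299.1 369.5] 116 [338.1 443.7 -60
[... 1788 characters left out ...]
[473.02044677734375, -333.12091064453125]]
side blue [247.5  34.5] 8 [ 965.9 1048.3  260. ] [ 954.4 1043.8  256.7] [ 972.1 1063.8  262.4]
side blue [269.   47.8] 13 [970.3 867.8 246.4] [961.6 852.9 239.9] [980.6 885.3 249.8]
side blue [299.8 233.9] 114 [438.5 -98.1  69.8] [ 426.1 -109.9   -3.5] [508.3  -2.6  78.5]
side blue [327.9 237.5] 114 [ 496.6 -162.9   69.2] [ 484.7 -175.    -3.2] [573.5 -77.3  79.6]
side blue [402.9 388.6] 12 [ 339.7 -631.6   35.5] [ 337.3 -635.6   29.1] [ 342.6 -626.1   40.4]
side orange [299.9 245.8] 154 [ 430.2 -107.7   27.3] [-182.  -946.7   -5.3] [ 489.7  -34.6 1033.3]
side orange [327.5 249.1] 157 [ 489.1 -170.2   26.5] [ 477.5 -181.4   -3.7] [553.  -98.4  47.2]
```

View pics/c1.png

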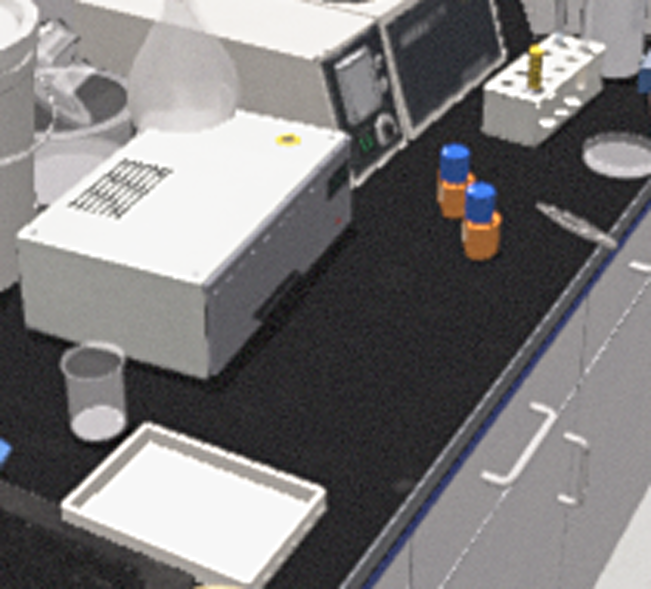

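The crop confirms two fresh cartridges, the beaker beside the tray, the key in the rack, and the hole rim at crop (288,140).

```bash
cat >> h.py <<'E'
def go(s,x,y,z,yaw,n=None):
    "print equal rows for a straight move to the TCP target (tool down), turning about z first-order"
    p=s["tool_pos"];y0=s["tcp_rot"][2];dy=(yaw-y0+180)%360-180
    w=np.array([x,y,z])-p
    n=n or max(int(np.ceil(np.linalg.norm(w)/41)),int(np.ceil(abs(dy)/7.1)),1)
    a=np.radians(y0)
    # rotate tool at fixed point first, so shift given for the axes at y0 and at yaw
    for nm,a in(("axes@start",np.radians(y0)),("axes@end",np.radians(yaw))):
        t=np.array([np.cos(a)*w[0]+np.sin(a)*w[1],np.sin(a)*w[0]-np.cos(a)*w[1],-w[2]])/300
        print(nm,"total",np.round(t,4),"per row n=",n,np.round(t/n,4),"twist total",np.round(-np.radians(dy)/2,4),"per row",np.round(-np.radians(dy)/2/n,4))
E
python3 - <<'E'
from h import *
np.set_printoptions(precision=1,suppress=True)
d=dict(np.load("pics/scene0.npz"))
def c(*a): return np.array(a)/3.1+[200,155]
fl,fr,bl,ho=plane(d,[c(210,285),c(350,140),c(22,235),c(288,140)],112)
print("unit",fl,fr,bl,"hole",ho,np.linalg.norm(fl-fr),np.linalg.norm(fl-bl),"yaw",np.degrees(np.arctan2(*(fl-fr)[[1,0]]))-90)
print("tray",plane(d,[c(150,425),c(325,492),c(62,505),c(245,587)],22))
print("rack",plane(d,[c(485,93),c(537,110),c(606,42),c(556,33)],62))
print("beaker rim/base",plane(d,[c(93,357)],71),plane(d,[c(98,432)],3))
print("key top",plane(d,[c(536,47)],116))
print("caps",plane(d,[c(455,150),c(481,190)],74))
s=sense=__import__("bench").sense()
go(s,460,-340,300,0)
E
```

```text
unit [552.4 246.8 112. ] [577.5 -58.7 112. ] [754.1 262.7 112. ] hole [634.8 -26.2 112. ] 306.5388383030012 202.3952435236501 yaw 4.701192242260461
tray [[554.2 344.6  22. ]
 [378.6 344.8  22. ]
 [556.6 462.4  22. ]
 [379.  466.3  22. ]]
rack [[ 539.5 -330.1   62. ]
 [ 466.9 -318.3   62. ]
 [ 464.3 -548.    62. ]
 [ 532.2 -543.2   62. ]]
beaker rim/base [[614.1 341.   71. ]] [[603.4 356.3   3. ]]
key top [[ 494.7 -373.4  116. ]]
caps [[ 499.6 -158.5   74. ]
 [ 437.7  -91.    74. ]]
axes@start total [ 0.9 -0.3 -0.2] per row n= 8 [ 0.1 -0.  -0. ] twist total 0.2194 per row 0.0274
axes@end total [ 0.7 -0.7 -0.2] per row n= 8 [ 0.1 -0.1 -0. ] twist total 0.2194 per row 0.0274
```

Call:
apply_moves:
  series: "0 0 0 0.055 -1;0 0 0 0.055 -1;0 0 0 0.055 -1;0 0 0 0.055 -1"
  squeeze: 60

```text
time: 0.48
tool_pos: [254.8, -542.9, 230.8]
tcp_rot: [-180.0, 0.0, -0.4]
ft_force: [0.2, 0.7, -0.9]
finger_gap: 85.4
grip_force: 0.0
```

Call:
apply_moves:
  series: "0.1 -0.08 -0.005 0 -1;0.1 -0.08 -0.005 0 -1;0.1 -0.08 -0.005 0 -1;0.1 -0.08 -0.005 0 -1;0.1 -0.08 -0.005 0 -1"

```text
time: 0.9
tool_pos: [406.0, -421.9, 238.5]
tcp_rot: [-180.0, 0.0, -0.1]
ft_force: [0.2, -0.8, -0.6]
finger_gap: 85.5
grip_force: 0.0
```

Call:
apply_moves:
  series: "0.1 -0.08 -0.005 0 -1;0.1 -0.08 -0.005 0 -1;0 0 0 0 -1;0 0 0 0 -1"

```text
time: 1.23
tool_pos: [466.5, -373.7, 241.4]
tcp_rot: [-180.0, 0.0, 0.2]
ft_force: [-0.5, -0.3, -0.5]
finger_gap: 85.4
grip_force: 0.0
```

```bash
python3 - <<'E'
from h import *
from bench import *
np.set_printoptions(precision=1,suppress=True)
s=sense();T=pose(s);d=snapshot("wrist");np.savez("pics/w1.npz",T=T,**d);cv2.imwrite("pics/w1.png",d["frame"])
print(s["tool_pos"],s["tcp_rot"])
for cc,st,m in blobs(mask(d,*COL["yellow"])): print(cc,st,plane(d,cc,116,T),cloud(d,cc,T))
E
```

```text
[ 466.5 -373.7  241.4] [-180.     0.     0.2]
[35.2 55. ] [ 29  44  13  23 152] [[635.3 -32.  116. ]] [[639.  -18.7 105.6]]
[315.4 157.6] [306 148  20  21 312] [[ 495.1 -367.7  116. ]] [[ 495.  -367.7  115.3]]
```

View pics/w1.png

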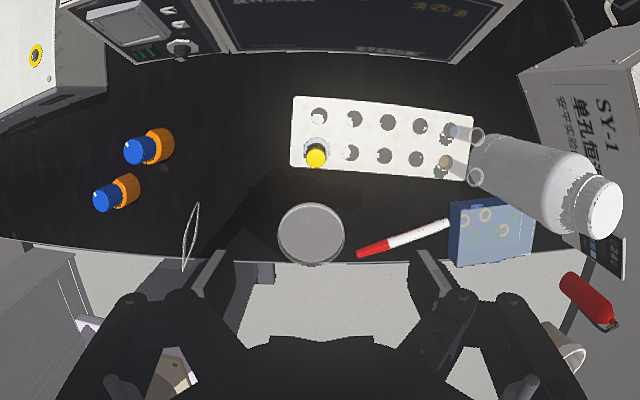

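The wrist view shows the key handle top at (315,158), about (495,-368), plus the unit's hole at upper left (35,55) and the fresh cartridges at left.

Call:
apply_moves:
  series: "0.095 -0.02 0.05 0 -1;0 0 0.12 0 -1;0 0 0.12 0 -1;0 0 0.12 0 -1;0 0 0.1 0 -1"

```text
time: 1.7
tool_pos: [491.5, -370.0, 85.8]
tcp_rot: [-179.9, 0.1, -0.2]
ft_force: [0.2, -1.7, -0.2]
finger_gap: 85.4
grip_force: 0.0
```

Call:
apply_moves:
  series: "0 0 0.035 0 -1;0 0 0 0 0.2;0 0 0 0 1;0 0 0 0 1;0 0 0 0 1"

```text
time: 2.12
tool_pos: [495.1, -371.1, 81.5]
tcp_rot: [179.8, -0.2, -0.1]
ft_force: [0.7, 1.0, -0.1]
finger_gap: 38.9
grip_force: 0.0
```

Call:
apply_moves:
  series: "0 0 0 0 1;0 0 0 0 1;0 0 0 0 1;0 0 0 0 1;0 0 0 0 1"

```text
time: 2.53
tool_pos: [494.7, -370.1, 80.5]
tcp_rot: [179.9, -0.1, -0.1]
ft_force: [-1.1, 1.4, 6.5]
finger_gap: 16.2
grip_force: 58.3
```

Call:
apply_moves:
  series: "0 0 -0.1 0 1;0 0 -0.13 0 1;0 0 -0.13 0 1;0 0 -0.13 0 1;0 0 -0.05 0 1"

```text
time: 2.95
tool_pos: [495.6, -371.0, 248.5]
tcp_rot: [179.6, -0.4, -0.0]
ft_force: [0.1, -0.3, 1.2]
finger_gap: 16.4
grip_force: 58.6
```

```bash
python3 - <<'E'
from h import *
from bench import *
np.set_printoptions(precision=1,suppress=True)
print(sense()["tool_pos"],sense()["finger_gap"])
f=np.load("pics/w1.npz");d=dict(f);P=full(d,d["T"]);d2=dict(np.load("pics/scene0.npz"));P2=full(d2)
for Q in(P,P2):
    for z0,z1 in((120,200),(200,300),(300,450)):
        for y0 in range(-400,350,75):
            m=(Q[...,2]>z0)&(Q[...,2]<z1)&(Q[...,1]>y0)&(Q[...,1]<y0+75)&(Q[...,0]>400)&(Q[...,0]<900)
            if m.sum()>15: print(z0,y0,m.sum(),"xmin",np.percentile(Q[m][:,0],2))
E
```

```text
[ 495.6 -371.   248.5] 16.397395238410912
120 -325 64 xmin 638.5819475016904
120 -250 1311 xmin 634.6216318816125
120 -175 1104 xmin 636.1930913641647
200 -400 1871 xmin 455.58667765814516
200 -325 638 xmin 471.63332367230703
300 -400 17979 xmin 474.56428502089597
300 -325 7948 xmin 455.16332053934275
120 -400 301 xmin 638.0511761521349
120 -325 851 xmin 642.0269859213001
120 -250 662 xmin 637.5398023143289
120 -175 708 xmin 640.2161885589056
120 -100 171 xmin 714.3164672926905
120 -25 839 xmin 720.0262359231027
120 50 130 xmin 829.6217903949823
120 125 185 xmin 795.9756028474417
120 200 554 xmin 799.2463826621417
120 275 631 xmin 833.9817125371718
200 -400 409 xmin 694.1503164481004
200 -325 406 xmin 704.5498361934873
200 -250 269 xmin 728.6376613831667
200 -175 214 xmin 746.6930388374452
200 -100 181 xmin 742.7265904079833
200 -25 253 xmin 748.0318108003391
200 50 81 xmin 842.4338663461053
200 125 452 xmin 800.8541374775102
200 200 809 xmin 802.625485793793
200 275 492 xmin 840.4688415179654
300 -400 23 xmin 747.5202955199335
300 -325 271 xmin 711.3088360994857
300 -250 1498 xmin 712.0980082086187
300 -175 189 xmin 746.3720850489615
300 -100 181 xmin 733.409036393805
300 -25 860 xmin 735.5657267662727
300 50 54 xmin 775.1392827999383
```

Call:
apply_moves:
  series: "0.035 -0.125 0 0 1;0.035 -0.125 0 0 1;0.035 -0.125 0 0 1;0.035 -0.125 0 0 1;0.035 -0.125 0 0 1"

```text
time: 3.37
tool_pos: [546.7, -180.3, 241.2]
tcp_rot: [180.0, -0.1, -0.1]
ft_force: [0.8, 0.1, -0.3]
finger_gap: 16.3
grip_force: 58.7
```

Call:
apply_moves:
  series: "0.035 -0.125 0 0 1;0.035 -0.125 0 0 1;0 0 0 -0.06 1;0 0 0 -0.06 1;0 0 0 -0.06 1"

```text
time: 3.78
tool_pos: [567.8, -105.7, 241.0]
tcp_rot: [180.0, -0.0, 21.0]
ft_force: [-1.3, -0.4, -0.2]
finger_gap: 16.4
grip_force: 58.8
```

Call:
apply_moves:
  series: "0 0 0 -0.06 1;0 0 0 -0.06 1;0 0 0 -0.06 1;0 0 0 -0.06 1;0 0 0 -0.06 1"

```text
time: 4.2
tool_pos: [567.6, -106.9, 241.0]
tcp_rot: [179.9, -0.0, 55.3]
ft_force: [-0.5, -0.4, -0.8]
finger_gap: 16.2
grip_force: 58.8
```

Call:
apply_moves:
  series: "0 0 0 -0.06 1;0 0 0 -0.06 1;0 0 0 -0.06 1;0 0 0 -0.06 1;0 0 0 -0.06 1"

```text
time: 4.62
tool_pos: [567.6, -107.0, 241.0]
tcp_rot: [179.9, 0.0, 89.7]
ft_force: [-0.2, -0.0, -1.1]
finger_gap: 16.4
grip_force: 58.8
```

Call:
apply_moves:
  series: "0 0 0 0 1;0 0 0 0 1;0 0 0 0 1"

```text
time: 4.87
tool_pos: [567.5, -107.0, 240.7]
tcp_rot: [180.0, 0.0, 89.1]
ft_force: [-1.0, 1.3, 0.0]
finger_gap: 16.4
grip_force: 58.8
```

```bash
python3 - <<'E'
from h import *
from bench import *
np.set_printoptions(precision=1,suppress=True)
s=sense();T=pose(s);d=snapshot("wrist");np.savez("pics/w2.npz",T=T,**d);cv2.imwrite("pics/w2.png",d["frame"])
print(s["tool_pos"],s["tcp_rot"],s["finger_gap"])
for c in("yellow","blue"):
    for cc,st,m in blobs(mask(d,*COL[c]),20): print(c,cc,st,plane(d,cc,112 if c=="yellow" else 74,T),cloud(d,cc,T))
E
```

```text
[ 567.5 -107.   240.7] [180.    0.   89.1] 16.37510764309316
yellow [399.6 100.1] [385  85  31  32 493] [[636.5 -25.6 112. ]] [[644.9 -24.8  79. ]]
yellow [320.1 232.6] [306 229  30  11  85] [[ 564.8 -148.4  112. ]] [[566.  -97.7 229.8]]
yellow [320.7 238.9] [306 236  30   9  84] [[ 565.3 -154.9  112. ]] [[566.4 -97.5 238.3]]
yellow [320.5 245.3] [305 242  31  10 103] [[ 565.  -161.8  112. ]] [[566.3 -96.2 248.6]]
yellow [321. 253.] [305 249  33  11 111] [[ 565.3 -170.2  112. ]] [[566.5 -97.3 254.6]]
yellow [320.2 261.2] [304 257  35  12 138] [[ 564.4 -179.2  112. ]] [[566.2 -96.4 264.1]]
yellow [321.1 286.5] [ 302  266   39   42 1377] [[ 564.8 -209.3  112. ]] [[ 566.5 -102.5  274.8]]
yellow [ 56.6 371.1] [  37  351   38   43 1009] [[  32.3 -467.   112. ]] [[-1352.  -1591.7  -586.8]]
blue [207.3 165.6] [191 150  34  32 766] [[446.3 -87.8  74. ]] [[446.5 -87.8  74.5]]
blue [263.1 220.7] [248 204  31  35 757] [[ 503.2 -150.2   74. ]] [[ 503.1 -150.4   73.5]]
```

View pics/w2.png

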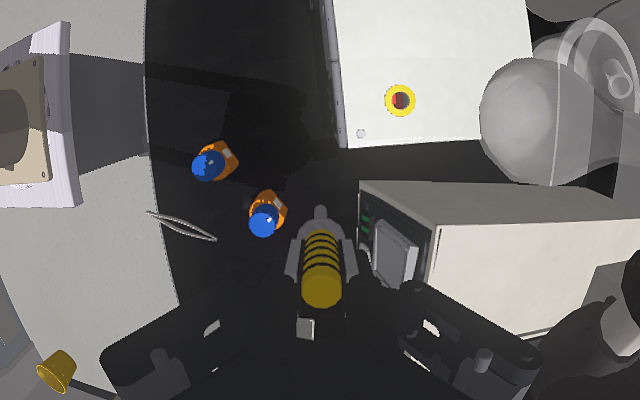

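The hole is at (400,100) with the red pad visible inside. The key hangs straight in the grip (column 320), and the caps are at (207,166) and (263,221).

```bash
python3 - <<'E'
from h import *
np.set_printoptions(precision=1,suppress=True)
d=dict(np.load("pics/w2.npz"));T=d["T"]
m=mask(d,*COL["yellow"]);m[:260]=0;m[:,:280]=0;m[:,360:]=0
cs,_=cv2.findContours(m,0,2);c=max(cs,key=cv2.contourArea);(e,_)=cv2.minEnclosingCircle(c);print(e,plane(d,e,276,T)-T[:3,3])
print("tip",[ (z,plane(d,(320.5,206.5),z,T)[0]-T[:3,3]) for z in(168,)])
print("front edge",plane(d,[(327,0),(347,148),(481,140)],112,T))
m=mask(d,*COL["yellow"]);m[130:]=0;cs,_=cv2.findContours(m,0,2);c=max(cs,key=cv2.contourArea);e=cv2.fitEllipse(c);print(e,plane(d,e[0],112,T))
E
```

```text
(321.08172607421875, 286.4556884765625) [[-1.   5.3 35.3]]
tip [(168, array([ -1.5,   3.4, -72.7]))]
front edge [[574.3  64.8 112. ]
 [589.8 -68.6 112. ]
 [720.  -58.6 112. ]]
((399.8033447265625, 100.1832504272461), (29.59080696105957, 30.988252639770508), 159.30934143066406) [[636.7 -25.6 112. ]]
```

Call:
apply_moves:
  series: "0.069 0.058 0.033 0 1;0.069 0.058 0.033 0 1;0.069 0.058 0.033 0 1;0.069 0.058 0.033 0 1;0 0 0 0 1"

```text
time: 5.33
tool_pos: [638.8, -21.1, 197.5]
tcp_rot: [-179.8, -0.1, 89.3]
ft_force: [-0.2, -1.0, -1.2]
finger_gap: 17.0
grip_force: 58.9
```

Call:
apply_moves:
  series: "0 0 0 0 1;0 0 0 0 1;0 0 0 0 1"

```text
time: 5.58
tool_pos: [638.0, -25.9, 201.4]
tcp_rot: [180.0, 0.0, 89.2]
ft_force: [-0.6, -1.3, -1.2]
finger_gap: 16.3
grip_force: 58.8
```

```bash
python3 - <<'E'
from h import *
from bench import *
np.set_printoptions(precision=1,suppress=True)
s=sense();T=pose(s);d=snapshot("wrist");d2=snapshot("scene");np.savez("pics/w3.npz",T=T,**d)
print(s["tool_pos"],s["tcp_rot"])
a=cv2.resize(d["frame"][150:280,255:385],(520,520),interpolation=cv2.INTER_CUBIC)
cv2.imwrite("pics/w3.png",a)
E
```

```text
[638.  -25.9 201.4] [180.    0.   89.2]
```

View pics/w3.png

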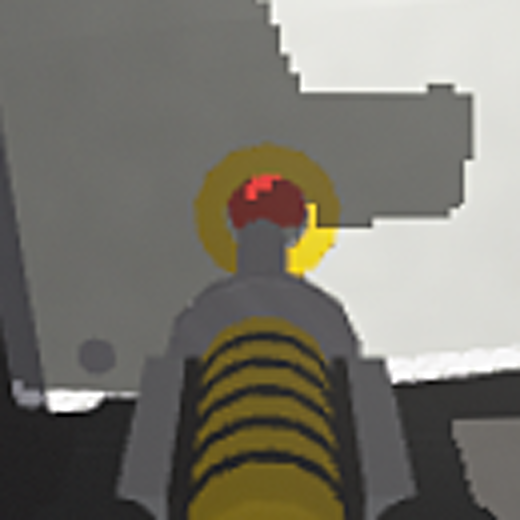

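The pin is over the hole: the rim centre is at crop (266,216) and the tip edge at (262,222).

```bash
python3 - <<'E'
from h import *
np.set_printoptions(precision=1,suppress=True)
d=dict(np.load("pics/w3.npz"));T=d["T"]
print(plane(d,(321.6,204),112,T),plane(d,(320.4,205.7),129,T),plane(d,(320.4,205.7),129,T)-[0,4.5,0])
E
```

```text
[[637.3 -26.  112. ]] [[636.5 -21.8 129. ]] [[636.5 -26.3 129. ]]
```

Call:
apply_moves:
  series: "0 0.002 0.03 0 1;0 0 0.03 0 1;0 0 0.04 0 1;0 0 0.04 0 1;0 0 0 0 1"
  squeeze: 80

```text
time: 6.1
tool_pos: [636.2, -24.9, 153.9]
tcp_rot: [-179.6, -0.0, 89.3]
ft_force: [0.0, -0.4, -1.2]
finger_gap: 16.1
grip_force: 78.0
```

Call:
apply_moves:
  series: "0 0 0.012 0 1;0 0 0.012 0 1;0 0 0.012 0 1;0 0 0.01 0 1;0 0 0.006 0 1"

```text
time: 6.52
tool_pos: [638.9, -25.1, 143.3]
tcp_rot: [180.0, 0.0, 89.3]
ft_force: [-1.0, 0.3, 3.7]
finger_gap: 16.1
grip_force: 78.6
```

Call:
apply_moves:
  series: "0 0 0 0 1;0 0 0 0 1;0 0 0 0 1;0 0 0 0 1;0 0 0 0 1"

```text
time: 6.93
tool_pos: [638.9, -25.1, 143.4]
tcp_rot: [180.0, 0.0, 89.3]
ft_force: [-1.0, 0.0, 3.6]
finger_gap: 15.9
grip_force: 78.6
```

Call:
apply_moves:
  series: "0 0 0 0 1;0 0 0 0 1;0 0 0 0 1;0 0 0 0 1;0 0 0 0 1"

```text
time: 7.35
tool_pos: [638.8, -25.1, 143.2]
tcp_rot: [180.0, 0.0, 89.3]
ft_force: [-0.3, 0.2, 2.8]
finger_gap: 16.3
grip_force: 78.5
```

Call:
apply_moves:
  series: "0 0 0 0 1;0 0 0 0 1;0 0 0 0 1;0 0 0 0 1;0 0 0 0 1"

```text
time: 7.77
tool_pos: [638.7, -25.1, 143.1]
tcp_rot: [180.0, 0.0, 89.3]
ft_force: [0.1, 0.3, 3.6]
finger_gap: 16.2
grip_force: 78.5
```

```bash
python3 - <<'E'
from h import *
from bench import *
np.set_printoptions(precision=1,suppress=True)
d=snapshot("scene");np.savez("pics/s2.npz",**d)
cv2.imwrite("pics/s2.png",cv2.resize(d["frame"][150:350,190:410],None,fx=3,fy=3,interpolation=cv2.INTER_CUBIC))
E
```

```text
(no output)
```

View pics/s2.png

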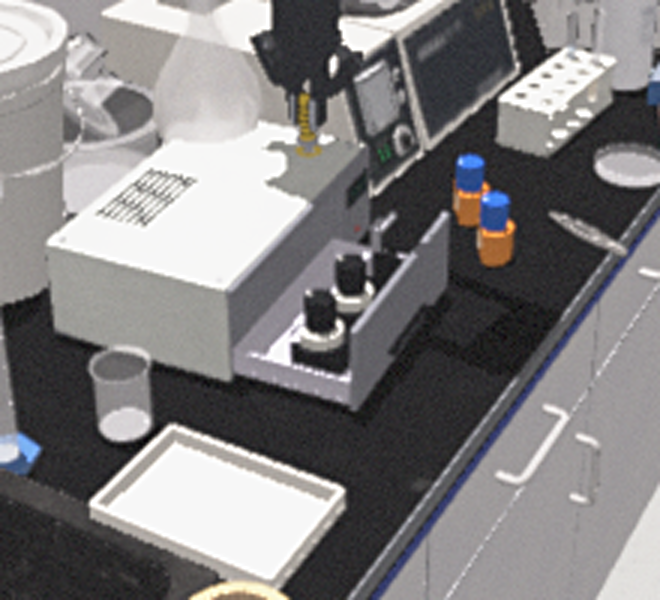

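The drawer is out. Spent cartridges are in wells a and b (crop (320,320) and (350,280)), and well c looks empty. Next I return the key.

Call:
apply_moves:
  series: "0 0 -0.06 0 1;0 0 -0.1 0 1;0 0 -0.13 0 1;0 0 -0.08 0 1;0 -0.12 0 0 1"

```text
time: 8.23
tool_pos: [609.0, -25.3, 260.0]
tcp_rot: [179.4, 0.1, 89.3]
ft_force: [-0.2, -0.2, 0.7]
finger_gap: 15.8
grip_force: 78.7
```

Call:
apply_moves:
  series: "-0.115 -0.036 0 0 1;-0.115 -0.036 0 0 1;-0.115 -0.036 0 0 1;-0.115 -0.036 0 0 1;-0.115 -0.036 0 0 1"

```text
time: 8.65
tool_pos: [545.4, -197.5, 253.3]
tcp_rot: [-179.9, -0.0, 89.3]
ft_force: [-0.1, -0.1, -0.7]
finger_gap: 16.0
grip_force: 78.8
```

Call:
apply_moves:
  series: "-0.115 -0.036 0 0 1;-0.115 -0.036 0 0 1;-0.115 -0.036 0 0 1;-0.115 -0.036 0 0 1;-0.115 -0.036 0 0 1"

```text
time: 9.07
tool_pos: [489.3, -369.6, 253.3]
tcp_rot: [-179.9, -0.1, 89.3]
ft_force: [0.4, 0.5, -0.8]
finger_gap: 16.2
grip_force: 78.8
```

Call:
apply_moves:
  series: "0 0 0 0.06 1;0 0 0 0.06 1;0 0 0 0.06 1;0 0 0 0.06 1;0 0 0 0.06 1"

```text
time: 9.48
tool_pos: [490.0, -368.1, 253.0]
tcp_rot: [-179.9, -0.0, 54.6]
ft_force: [0.1, 0.5, -0.4]
finger_gap: 16.3
grip_force: 78.8
```

Call:
apply_moves:
  series: "0 0 0 0.06 1;0 0 0 0.06 1;0 0 0 0.06 1;0 0 0 0.06 1;0 0 0 0.06 1"

```text
time: 9.9
tool_pos: [490.1, -367.9, 253.1]
tcp_rot: [-179.9, 0.0, 20.2]
ft_force: [0.1, 1.0, -0.5]
finger_gap: 16.2
grip_force: 78.8
```

Call:
apply_moves:
  series: "0 0 0 0.06 1;0 0 0 0.06 1;0 0 0 0.06 1;0 0 0 0 1;0 0 0 0 1"

```text
time: 10.32
tool_pos: [490.2, -368.0, 253.4]
tcp_rot: [-179.9, 0.1, 0.1]
ft_force: [-0.1, -0.3, -1.3]
finger_gap: 16.1
grip_force: 78.8
```

```bash
python3 - <<'E'
from h import *
from bench import *
s=sense();print(s["tool_pos"],s["tcp_rot"],s["finger_gap"])
go(s,494.8,-370.3,200,0)
T=pose(s);d=snapshot("wrist");np.savez("pics/w4.npz",T=T,**d)
cv2.imwrite("pics/w4.png",cv2.resize(d["frame"][120:290,230:450],None,fx=3,fy=3))
E
```

```text
[ 490.24422227 -368.0344128   253.36801016] [-1.79945746e+02  5.35252961e-02  1.49729114e-01] 16.113744681812257
axes@start total [0.0152 0.0076 0.1779] per row n= 2 [0.0076 0.0038 0.0889] twist total 0.0013 per row 0.0007
axes@end total [0.0152 0.0076 0.1779] per row n= 2 [0.0076 0.0038 0.0889] twist total 0.0013 per row 0.0007
```

View pics/w4.png

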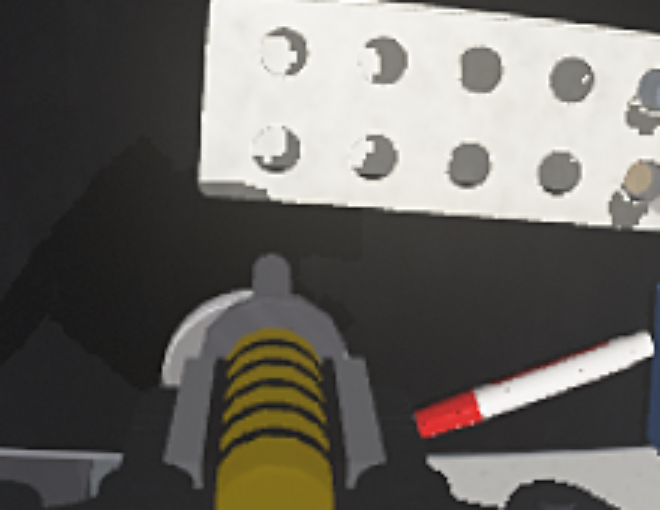

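The target corner hole is free at crop (276,149), and the pin tip is at (271,255).

```bash
python3 - <<'E'
from h import *
np.set_printoptions(precision=1,suppress=True)
d=dict(np.load("pics/w4.npz"));T=d["T"]
print(T[:3,3],plane(d,(230+276/3,120+149/3),62,T),plane(d,(230+271/3,120+255/3),181,T)-[4.5,0,0])
E
```

```text
[ 490.2 -368.   253.4] [[ 494.3 -368.    62. ]] [[ 488.4 -366.6  181. ]]
```

Call:
apply_moves:
  series: "0.0175 0.006 0.06 0 1;0 0 0.12 0 1;0 0 0.12 0 1;0 0 0.1 0 1;0 0 0.06 0 1"

```text
time: 10.78
tool_pos: [493.9, -368.4, 111.3]
tcp_rot: [-179.8, 0.2, 0.2]
ft_force: [-0.4, 0.7, -2.0]
finger_gap: 16.4
grip_force: 78.8
```

Call:
apply_moves:
  series: "0 0 0.06 0 1;0 0 0.04 0 1;0 0 0.013 0 1;0 0 0 0 1;0 0 0 0 1"

```text
time: 11.2
tool_pos: [496.1, -370.4, 82.7]
tcp_rot: [180.0, -0.0, 0.0]
ft_force: [0.1, -0.1, 0.0]
finger_gap: 16.3
grip_force: 78.9
```

Call:
apply_moves:
  series: "0 0 0.009 0 1;0 0 0 0 1;0 0 0 0 0.3;0 0 0 0 -0.3;0 0 0 0 -0.7"

```text
time: 11.62
tool_pos: [495.9, -370.3, 79.8]
tcp_rot: [180.0, -0.0, -0.1]
ft_force: [-0.7, 0.0, 0.2]
finger_gap: 51.8
grip_force: 0.0
```

Call:
apply_moves:
  series: "0 0 0 0 -0.7;0 0 0 0 -0.7;0 0 -0.03 0 -0.7;0 0 -0.08 0 -0.7;0 0 -0.13 0 -0.7"

```text
time: 12.03
tool_pos: [493.3, -367.9, 147.8]
tcp_rot: [-179.7, 0.4, -0.1]
ft_force: [0.3, -0.6, -0.3]
finger_gap: 72.3
grip_force: 0.0
```

Call:
apply_moves:
  series: "0 0 -0.13 0 -0.7;0 0 -0.13 0 -0.7;-0.1 0 -0.13 0 -0.7;0 0 0 0 -0.7;0 0 0 0 -0.7"

```text
time: 12.45
tool_pos: [471.0, -371.5, 267.3]
tcp_rot: [179.7, -0.3, -0.1]
ft_force: [-0.1, -0.2, -0.4]
finger_gap: 72.6
grip_force: 0.0
```

```bash
python3 - <<'E'
from h import *
from bench import *
np.set_printoptions(precision=1,suppress=True)
s=sense();T=pose(s);d=snapshot("wrist");print(T[:3,3])
for cc,st,m in blobs(mask(d,*COL["yellow"]),40): print(cc,st,plane(d,cc,116,T),cloud(d,cc,T))
E
```

```text
[ 471.  -371.5  267.3]
[48.8 61.1] [ 42  51  14  22 147] [[635.5 -31.6 116. ]] [[638.1 -21.9 107.6]]
[317.9 157.6] [309 149  18  18 258] [[ 496.1 -368.4  116. ]] [[ 495.7 -368.4  113.2]]
```

Call:
apply_moves:
  series: "0 -0.125 -0.012 0 -0.7;0 -0.125 -0.012 0 -0.7;0 -0.125 -0.012 0 -0.7;0 -0.125 -0.012 0 -0.7;0 -0.125 -0.012 0 -0.7"

```text
time: 12.92
tool_pos: [469.6, -180.5, 278.6]
tcp_rot: [-179.9, 0.2, -0.1]
ft_force: [-0.2, 0.1, -0.2]
finger_gap: 72.9
grip_force: 0.0
```

Call:
apply_moves:
  series: "0 -0.125 -0.012 0 -0.7;0 -0.125 -0.012 0 -0.7;0 -0.125 -0.012 0 -0.7;0 -0.125 -0.012 0 -0.7;0 -0.125 -0.012 0 -0.7"

```text
time: 13.33
tool_pos: [469.8, 7.0, 296.9]
tcp_rot: [-180.0, 0.2, -0.1]
ft_force: [0.5, -0.4, 0.6]
finger_gap: 72.7
grip_force: 0.0
```

Call:
apply_moves:
  series: "0 -0.125 -0.012 0 -0.7;0 -0.125 -0.012 0 -0.7;0 0 0 0 -0.7;0 0 0 0 -0.7;0 0 0 0 -0.7"

```text
time: 13.75
tool_pos: [470.4, 79.8, 304.3]
tcp_rot: [180.0, 0.1, -0.0]
ft_force: [-0.3, 0.4, -0.4]
finger_gap: 72.3
grip_force: 0.0
```

```bash
python3 - <<'E'
from h import *
from bench import *
np.set_printoptions(precision=1,suppress=True)
s=sense();T=pose(s);d=snapshot("wrist");np.savez("pics/w5.npz",T=T,**d);cv2.imwrite("pics/w5.png",d["frame"]);print(s["tool_pos"],s["tcp_rot"])
for cc,st,m in blobs(mask(d,*COL["blue"]),100): print(cc,st,plane(d,cc,74,T),cloud(d,cc,T))
E
```

```text
[470.4  79.8 304.3] [180.    0.1  -0. ]
[111.3  41.8] [100  25  22  35 359] [[656.3 371.4  74. ]] [[675.9 422.    9.4]]
[490.6 146.3] [477 135  28  25 516] [[ 502.1 -146.1   74. ]] [[ 501.8 -147.8   71.2]]
[446.3 187.5] [433 175  28  26 524] [[444.2 -84.2  74. ]] [[444.2 -84.4  73.7]]
[618.3 206.2] [606 190  34  44 379] [[ 413.7 -481.8   74. ]] [[ 397.3 -552.6   27.2]]
```

View pics/w5.png

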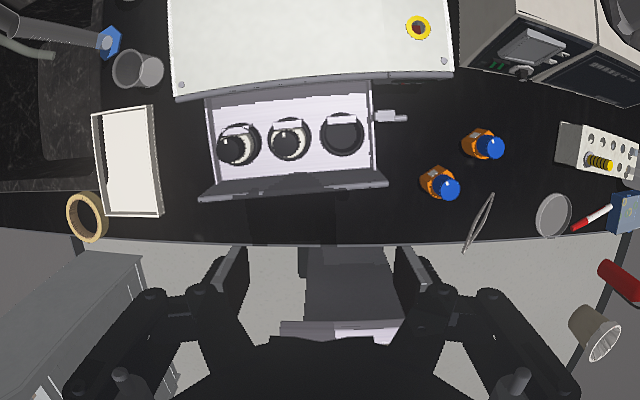

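In this view wells a, b and c are at (236,146), (290,142) and (341,138), with a and b spent and c empty. The tray is at (127,160), the beaker at (137,70), and the fresh caps at (491,146) and (446,188).

```bash
cat >> h.py <<'E'
def captop(d,T,P,box,z):
    "centre and radius of a flat cap top at height z within pixel box, from depth; mark direction (deg) from white pixels"
    u0,u1,v0,v1=box;m=np.zeros(P.shape[:2],bool);m[v0:v1,u0:u1]=1
    m&=abs(P[...,2]-z)<4
    bl=max(blobs(m.astype(np.uint8),10),key=lambda b:b[1][4])[2]
    vv,uu=np.nonzero(bl);p=plane(d,np.c_[uu,vv],z,T)[:,:2].astype(np.float32)
    c,r=cv2.minEnclosingCircle(p)
    hsv=cv2.cvtColor(d["frame"],cv2.COLOR_BGR2HSV)[vv,uu]
    w=(hsv[:,1]<70)&(hsv[:,2]>110)&(np.linalg.norm(p-p.mean(0),axis=1)<16)
    q=p[w].mean(0)-c if w.sum() else np.zeros(2)
    return np.array(c),r,p.mean(0),w.sum(),np.degrees(np.arctan2(q[1],q[0])),np.linalg.norm(q)
E
python3 - <<'E'
from h import *
np.set_printoptions(precision=1,suppress=True)
d=dict(np.load("pics/w5.npz"));T=d["T"];P=full(d,T)
for n,b,z in(("fresh1",(465,510,125,165),74),("fresh2",(420,465,165,205),74),("sa",(212,262,120,168),93),("sb",(265,312,120,165),93)):
    print(n,*captop(d,T,P,b,z))
def rect(b,z0,z1):
    u0,u1,v0,v1=b;m=np.zeros(P.shape[:2],bool);m[v0:v1,u0:u1]=1;m&=(P[...,2]>z0)&(P[...,2]<z1)
    bl=max(blobs(m.astype(np.uint8),10),key=lambda b:b[1][4])[2]
    p=P[bl];r=cv2.minAreaRect(p[:,:2].astype(np.float32));return len(p),np.median(p[:,2]),r,cv2.boxPoints(r)
for n,b,z0,z1 in(("unit",(160,460,0,110),108,117),("panel",(190,400,165,205),93,105),("tray",(85,172,95,230),17,28),("beaker",(105,170,40,95),50,80)): print(n,*rect(b,z0,z1))
# unit front edge from colour: white->grey along columns
hsv=cv2.cvtColor(d["frame"],cv2.COLOR_BGR2HSV);pts=[]
for u in range(190,440,10):
    col=hsv[55:115,u,2].astype(int);k=np.argmax(col<170);pts.append((u,55+k-.5))
q=plane(d,pts,112,T);a=np.polyfit(q[:,1],q[:,0],1);res=q[:,0]-np.polyval(a,q[:,1]);g=abs(res)<3;a=np.polyfit(q[g,1],q[g,0],1);print("front edge yaw",-np.degrees(np.arctan(a[0])),a,g.sum(),q[[0,-1]])
m=(hsv[...,2]<75).astype(np.uint8);m[:105]=0;m[172:]=0;m[:,:315]=0;m[:,368:]=0
for cc,st,_ in blobs(m,200): print("well c",cc,st,plane(d,cc,48,T))
E
```

```text
fresh1 [ 501.5 -152.7] 16.35329246520996 [ 500.9 -153.5] 8 30.01843396904842 9.606646621712544
fresh2 [441.4 -88. ] 15.3650484085083 [441.5 -88.5] 10 24.36189066702381 9.178775105055875
sa [495.  190.8] 15.250164985656738 [494.6 191.1] 15 14.476634505696039 11.038557728286277
sb [500.1 122.5] 15.282835006713867 [500.5 122.7] 29 21.72062292909969 9.629895075538872
unit 23886 110.93020040441951 ((632.737060546875, 95.74378967285156), (129.36569213867188, 321.2546081542969), 4.946815013885498) [[554.4 250.2]
 [582.1 -69.9]
 [711.  -58.7]
 [683.3 261.4]]
panel 1355 98.3923672773131 ((445.2440490722656, 117.70661926269531), (9.367450714111328, 233.12069702148438), 4.907565593719482) [[430.6 233.4]
 [450.5   1.2]
 [459.9   2. ]
 [439.9 234.2]]
tray 871 20.516619436642543 ((471.11407470703125, 403.40618896484375), (178.9004669189453, 122.6656494140625), 0.12522797286510468) [[381.5 464.5]
 [381.8 341.9]
 [560.7 342.3]
 [560.4 464.9]]
beaker 654 63.34257455821424 ((613.7894897460938, 345.7405090332031), (54.76685333251953, 56.25895690917969), 34.58979415893555) [[575.3 353.4]
 [607.2 307. ]
 [652.3 338.1]
 [620.4 384.4]]
front edge yaw 4.887162638257511 [ -0.1 584.5] 25 [[565.2 227.6 112. ]
 [587.9 -39.  112. ]]
well c [344.4 139. ] [321 119  43  37 547] [[501.1  50.6  48. ]]
```

Call:
apply_moves:
  series: "0 0 0 -0.043 -0.2;0.056 -0.067 0.1 0 -0.2;0.056 -0.067 0.1 0 -0.2;0 0 0.13 0 -0.2;0 0 0.1 0 -0.2"
  squeeze: 40

```text
time: 14.22
tool_pos: [500.6, 121.7, 173.4]
tcp_rot: [180.0, 0.1, 4.8]
ft_force: [-1.0, -0.3, -0.2]
finger_gap: 51.3
grip_force: 0.0
```

Call:
apply_moves:
  series: "0 0 0.05 0 -0.2;0 0 0 0 -0.2;0 0 0 0 -0.2"

```text
time: 14.47
tool_pos: [500.3, 121.3, 160.7]
tcp_rot: [180.0, 0.2, 4.7]
ft_force: [0.7, 0.1, -0.4]
finger_gap: 51.5
grip_force: 0.0
```

```bash
python3 - <<'E'
from h import *
from bench import *
np.set_printoptions(precision=1,suppress=True)
s=sense();T=pose(s);d=snapshot("wrist");np.savez("pics/w6.npz",T=T,**d);cv2.imwrite("pics/w6.png",d["frame"]);print(s["tool_pos"],s["tcp_rot"],s["finger_gap"])
P=full(d,T)
m=(abs(P[...,2]-93)<4)
for cc,st,_ in blobs(m.astype(np.uint8),60):
    b=(st[0],st[0]+st[2],st[1],st[1]+st[3]);print(cc,st,*captop(d,T,P,b,93))
E
```

```text
[500.3 121.3 160.7] [180.    0.2   4.7] 51.51145448399033
[26.4 12.6] [ 16   0  16  25 133] [675.8 431.6] 14.754528045654297 [674.8 425.7] 1 -159.56981790034615 12.63705616346492
[607.9  62.3] [598   0  42 120 749] [ 673.8 -161. ] 64.8526840209961 [ 664.3 -135.1] 0 0.0 0.0
[227.1 208.5] [ 208  189   39   39 1134] [495.4 191.2] 15.62255573272705 [495.7 191.3] 38 12.694271208177057 10.499221738012928
[320.4 208.5] [ 300  188   42   41 1260] [501.5 122.8] 15.357739448547363 [501.6 122.7] 39 5.508923259572703 10.526095332762058
[435.3 268.9] [410 265  53  10 266] [456.7  23.5] 23.920957565307617 [456.9  24.8] 5 126.54179822206615 6.2902978370592235
[205.7 269.6] [180 266  52   9 260] [439.5 212.9] 23.445579528808594 [440.7 212. ] 0 0.0 0.0
[320.9 272.5] [273 269  97   8 524] [446.6 117.8] 37.859920501708984 [448.9 118. ] 0 0.0 0.0
```

View pics/w6.png

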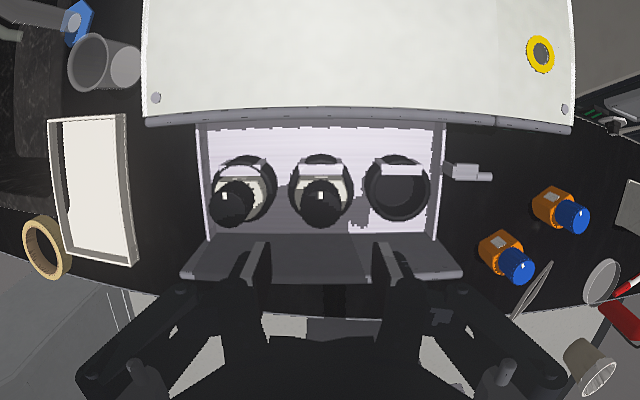

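The caps line up. The spent b top is at (320,208), about (501.5,122.8), and its mark reads 5.5°. Next I grasp it.

Call:
apply_moves:
  series: "0.003 -0.004 0.08 0 -0.2;0 0 0.1 0 -0.2;0 0 0.09 0 -0.2;0 0 0.055 0 -0.2;0 0 0 0 -0.2"

```text
time: 14.93
tool_pos: [500.5, 123.2, 62.3]
tcp_rot: [180.0, 0.2, 4.8]
ft_force: [-0.4, 0.4, 0.0]
finger_gap: 51.3
grip_force: 0.0
```

Call:
apply_moves:
  series: "0 0 0 0 0.4;0 0 0 0 1;0 0 0 0 1;0 0 0 0 1;0 0 0 0 1"

```text
time: 15.35
tool_pos: [503.9, 124.2, 66.9]
tcp_rot: [180.0, -0.3, 4.9]
ft_force: [0.2, -1.3, 7.9]
finger_gap: 28.5
grip_force: 40.1
```

Call:
apply_moves:
  series: "0 0 -0.05 0 1;0 0 -0.08 0 1;0 0 -0.1 0 1;0 0 -0.13 0 1;0 0 0 0 1"

```text
time: 15.77
tool_pos: [506.3, 124.8, 181.6]
tcp_rot: [-180.0, -0.7, 4.9]
ft_force: [1.6, -0.4, 0.3]
finger_gap: 28.7
grip_force: 39.9
```

```bash
python3 - <<'E'
from h import *
from bench import *
s=sense();print(s["tool_pos"],s["tcp_rot"],s["finger_gap"],s["grip_force"]);go(s,511,403,170,4.7)
E
```

```text
[506.29303459 124.8151598  181.6464214 ] [-179.95195435   -0.74634051    4.86652752] 28.73315441919845 39.87277979613282
axes@start total [ 0.0943 -0.9226  0.0388] per row n= 7 [ 0.0135 -0.1318  0.0055] twist total 0.0015 per row 0.0002
axes@end total [ 0.0916 -0.9229  0.0388] per row n= 7 [ 0.0131 -0.1318  0.0055] twist total 0.0015 per row 0.0002
```

Call:
apply_moves:
  series: "0 0 0 0 1;0 0 0 0 1;0 0 0 0 1"

```text
time: 16.02
tool_pos: [500.9, 124.0, 171.0]
tcp_rot: [180.0, 0.1, 4.9]
ft_force: [0.3, -0.0, -1.2]
finger_gap: 28.8
grip_force: 39.9
```

Call:
apply_moves:
  series: "0.016 -0.132 0 0 1;0.016 -0.132 0 0 1;0.016 -0.132 0 0 1;0.016 -0.132 0 0 1;0.016 -0.132 0 0 1"

```text
time: 16.43
tool_pos: [507.7, 324.7, 170.1]
tcp_rot: [179.9, 0.2, 4.8]
ft_force: [0.3, -0.4, -1.2]
finger_gap: 29.0
grip_force: 39.9
```

Call:
apply_moves:
  series: "0.016 -0.132 0 0 1;0.016 -0.132 0 0 1;0 0 0 0 1;0 0 0 0 1;0 0 0 0 1"

```text
time: 16.85
tool_pos: [510.8, 402.5, 170.1]
tcp_rot: [179.9, 0.2, 4.9]
ft_force: [-0.5, 0.2, -1.3]
finger_gap: 28.8
grip_force: 40.1
```

Call:
apply_moves:
  series: "0 0 0.1 0 1;0 0 0.12 0 1;0 0 0.1 0 1;0 0 0.06 0 1;0 0 0 0 1"

```text
time: 17.27
tool_pos: [509.6, 399.2, 53.2]
tcp_rot: [179.7, 0.4, 4.7]
ft_force: [-0.3, -0.2, -1.9]
finger_gap: 28.8
grip_force: 40.2
```

Call:
apply_moves:
  series: "0 0 0.01 0 1;0 0 0 0 1;0 0 0 0 1"

```text
time: 17.52
tool_pos: [512.8, 403.2, 57.0]
tcp_rot: [-179.9, -0.1, 4.8]
ft_force: [0.0, 1.2, -0.9]
finger_gap: 28.7
grip_force: 40.2
```

Call:
apply_moves:
  series: "0 0 0 0 1;0 0 0.008 0 1;0 0 0 0 1;0 0 0 0 1;0 0 0 0 1"

```text
time: 17.93
tool_pos: [511.7, 403.2, 52.9]
tcp_rot: [-180.0, -0.0, 4.9]
ft_force: [0.5, 0.1, -0.7]
finger_gap: 28.7
grip_force: 40.2
```

Call:
apply_moves:
  series: "0 0 0.006 0 1;0 0 0 0 1;0 0 0 0 1;0 0 0 0 1"

```text
time: 18.27
tool_pos: [511.9, 403.3, 51.1]
tcp_rot: [-180.0, -0.0, 4.9]
ft_force: [0.8, 0.8, -1.4]
finger_gap: 28.8
grip_force: 40.3
```

Call:
apply_moves:
  series: "0 0 0.008 0 1;0 0 0 0 1;0 0 0 0 1;0 0 0 0 1"

```text
time: 18.6
tool_pos: [512.9, 403.5, 51.0]
tcp_rot: [-180.0, -0.1, 4.9]
ft_force: [-3.3, -4.0, 12.5]
finger_gap: 28.6
grip_force: 41.6
```

Call:
apply_moves:
  series: "0 0 0.006 0 1;0 0 0 0 1;0 0 0 0 1;0 0 0 0 1"

```text
time: 18.93
tool_pos: [513.4, 403.7, 51.0]
tcp_rot: [-179.9, -0.2, 4.9]
ft_force: [-6.7, -5.9, 24.0]
finger_gap: 28.5
grip_force: 42.7
```

Call:
apply_moves:
  series: "0 0 -0.012 0 1;0 0 0 0 0.2;0 0 0 0 -0.2;0 0 0 0 -0.2;0 0 0 0 -0.2"

```text
time: 19.35
tool_pos: [511.4, 402.9, 49.7]
tcp_rot: [180.0, 0.1, 4.9]
ft_force: [0.1, -0.3, -0.4]
finger_gap: 51.4
grip_force: 0.0
```

Call:
apply_moves:
  series: "0 0 -0.08 0 -0.2;0 0 -0.13 0 -0.2;0 0 -0.13 0 -0.2;0 0 -0.06 0 -0.2;0 0 0 0 -0.2"

```text
time: 19.77
tool_pos: [514.6, 405.1, 177.4]
tcp_rot: [-179.7, -0.5, 4.9]
ft_force: [1.5, 1.4, -0.1]
finger_gap: 51.1
grip_force: 0.0
```

Call:
apply_moves:
  series: "0 0 0 0 -0.2;0 0 0 0 -0.2;0 0 0 0 -0.2"

```text
time: 20.02
tool_pos: [510.7, 402.4, 167.9]
tcp_rot: [179.9, 0.2, 4.9]
ft_force: [0.1, 0.1, 0.7]
finger_gap: 51.4
grip_force: 0.0
```

```bash
python3 - <<'E'
from h import *
from bench import *
np.set_printoptions(precision=4,suppress=True)
s=sense();T=pose(s);d=snapshot("wrist");P=full(d,T);print(s["tool_pos"],s["tcp_rot"],s["finger_gap"]);go(s,495.2,191.3,172,4.9)
m=(abs(P[...,2]-78)<4)
for cc,st,_ in blobs(m.astype(np.uint8),200):
    b=(st[0],st[0]+st[2],st[1],st[1]+st[3]);print(cc,st,*captop(d,T,P,b,78))
E
```

```text
[510.6702 402.3716 167.8945] [179.8964   0.193    4.8572] 51.42527370165363
axes@start total [-0.111   0.6967 -0.0137] per row n= 6 [-0.0185  0.1161 -0.0023] twist total -0.0004 per row -0.0001
axes@end total [-0.1115  0.6966 -0.0137] per row n= 6 [-0.0186  0.1161 -0.0023] twist total -0.0004 per row -0.0001
[508.2628  77.213 ] [502   0  12 158 803] [632.1897 254.1171] 69.3456039428711 [631.6954 256.0036] 0 0.0 0.0
[320.1667 200.7131] [ 301  183   39   36 1056] [510.442  403.7886] 15.163393020629883 [510.7154 403.8255] 28 0.9142531679621351 10.217121012108635
[544.877  274.8436] [482 261 138  30 569] [448.7397 120.3996] 118.63693237304688 [446.456  145.9783] 0 0.0 0.0
```

Spent b is standing in the tray at (510.5,404), its cap top at 78 mm. On to spent a.

Call:
apply_moves:
  series: "-0.0185 0.116 0 0 -0.2;-0.0185 0.116 0 0 -0.2;-0.0185 0.116 0 0 -0.2;-0.0185 0.116 0 0 -0.2;-0.0185 0.116 0 0 -0.2"

```text
time: 20.48
tool_pos: [497.6, 225.7, 168.7]
tcp_rot: [180.0, 0.1, 4.9]
ft_force: [0.8, -0.8, -0.1]
finger_gap: 51.2
grip_force: 0.0
```

Call:
apply_moves:
  series: "-0.0185 0.116 0 0 -0.2;0 0 0 0 -0.2;0 0 0 0 -0.2;0 0 0.05 0 -0.2;0 0 0.11 0 -0.2"

```text
time: 20.9
tool_pos: [499.6, 193.9, 126.1]
tcp_rot: [-179.9, -0.5, 4.9]
ft_force: [0.5, 0.0, 1.6]
finger_gap: 51.3
grip_force: 0.0
```

Call:
apply_moves:
  series: "0 0 0.1 0 -0.2;0 0 0.07 0 -0.2;0 0 0.01 0 -0.2;0 0 0 0 -0.2;0 0 0 0 -0.2"

```text
time: 21.32
tool_pos: [496.7, 193.0, 69.2]
tcp_rot: [-180.0, -0.0, 4.9]
ft_force: [-1.0, -0.2, 0.0]
finger_gap: 51.2
grip_force: 0.0
```

Call:
apply_moves:
  series: "0 0 0 0 0.4;0 0 0 0 1;0 0 0 0 1;0 0 0 0 1;0 0 0 0 1"

```text
time: 21.73
tool_pos: [497.9, 192.7, 70.6]
tcp_rot: [-179.9, -0.2, 4.9]
ft_force: [0.2, -0.6, 7.4]
finger_gap: 28.6
grip_force: 39.5
```

Call:
apply_moves:
  series: "0 0 0 0 1;0 0 0 0 1"

```text
time: 21.9
tool_pos: [497.9, 192.7, 70.6]
tcp_rot: [-179.9, -0.2, 4.8]
ft_force: [-0.5, -0.4, 7.2]
finger_gap: 28.6
grip_force: 39.5
```

Call:
apply_moves:
  series: "0 0 -0.05 0 1;0 0 -0.08 0 1;0 0 -0.1 0 1;0 0 -0.12 0 1;0 0 0 0 1"

```text
time: 22.32
tool_pos: [500.3, 193.4, 182.1]
tcp_rot: [-179.9, -0.7, 4.9]
ft_force: [1.2, 0.5, 0.7]
finger_gap: 28.4
grip_force: 40.1
```

Call:
apply_moves:
  series: "0 0 0 0 1;-0.026 -0.12 0 0 1;-0.026 -0.12 0 0 1;-0.026 -0.12 0 0 1;-0.026 -0.12 0 0 1"

```text
time: 22.73
tool_pos: [451.6, 333.8, 171.8]
tcp_rot: [179.9, 0.1, 4.8]
ft_force: [0.6, 0.6, -1.0]
finger_gap: 28.3
grip_force: 40.1
```

Call:
apply_moves:
  series: "-0.026 -0.12 0 0 1;-0.026 -0.12 0 0 1;0 0 0 0 1;0 0 0 0 1;0 0 0.08 0 1"

```text
time: 23.15
tool_pos: [433.2, 405.2, 153.1]
tcp_rot: [-179.8, -0.3, 4.9]
ft_force: [1.2, 0.6, -0.0]
finger_gap: 28.3
grip_force: 40.3
```

Call:
apply_moves:
  series: "0 0 0.12 0 1;0 0 0.1 0 1;0 0 0.05 0 1;0 0 0 0 1;0 0 0 0 1"

```text
time: 23.57
tool_pos: [430.6, 401.7, 66.8]
tcp_rot: [179.9, 0.2, 4.8]
ft_force: [1.2, 0.3, -0.3]
finger_gap: 28.6
grip_force: 40.3
```

Call:
apply_moves:
  series: "0 0 0.01 0 1;0 0 0.01 0 1;0 0 0 0 1;0 0 0 0 1;0 0 0 0 1"

```text
time: 23.98
tool_pos: [431.8, 403.9, 63.3]
tcp_rot: [-180.0, -0.1, 4.9]
ft_force: [-0.6, -1.0, -0.7]
finger_gap: 28.4
grip_force: 40.3
```

Call:
apply_moves:
  series: "0 0 0.012 0 1;0 0 0.01 0 1;0 0 0 0 1;0 0 0 0 1;0 0 0 0 1"

```text
time: 24.4
tool_pos: [431.4, 403.6, 55.8]
tcp_rot: [-180.0, -0.0, 4.9]
ft_force: [-0.5, 0.2, -0.3]
finger_gap: 28.4
grip_force: 40.4
```

Call:
apply_moves:
  series: "0 0 0.006 0 1;0 0 0 0 1;0 0 0 0 1;0 0 0 0 1"

```text
time: 24.73
tool_pos: [432.1, 403.8, 55.7]
tcp_rot: [-180.0, -0.1, 4.9]
ft_force: [-3.2, -3.2, 10.3]
finger_gap: 28.8
grip_force: 41.5
```

Call:
apply_moves:
  series: "0 0 -0.008 0 1;0 0 0 0 0.2;0 0 0 0 -0.2;0 0 0 0 -0.2;0 0 0 0 -0.2"

```text
time: 25.15
tool_pos: [431.1, 403.4, 56.1]
tcp_rot: [180.0, 0.0, 4.9]
ft_force: [-0.6, -0.6, 0.4]
finger_gap: 51.1
grip_force: 0.0
```

Call:
apply_moves:
  series: "0 0 -0.08 0 -0.2;0 0 -0.13 0 -0.2;0 0 -0.13 0 -0.2;0 0 -0.13 0 -0.2;0 0 -0.08 0 -0.2"

```text
time: 25.57
tool_pos: [432.4, 404.3, 226.3]
tcp_rot: [-179.8, -0.2, 4.9]
ft_force: [0.0, 1.0, 0.3]
finger_gap: 51.4
grip_force: 0.0
```

Call:
apply_moves:
  series: "-0.009 0.131 0 0 -0.2;-0.009 0.131 0 0 -0.2;-0.009 0.131 0 0 -0.2;-0.009 0.131 0 0 -0.2;-0.009 0.131 0 0 -0.2"

```text
time: 25.98
tool_pos: [434.1, 205.0, 221.2]
tcp_rot: [180.0, -0.0, 4.9]
ft_force: [0.7, -0.6, 0.5]
finger_gap: 51.1
grip_force: 0.0
```

Call:
apply_moves:
  series: "-0.009 0.131 0 0 -0.2;-0.009 0.131 0 0 -0.2;-0.009 0.131 0 0 -0.2;-0.009 0.131 0 0 -0.2;-0.009 0.131 0 0 -0.2"

```text
time: 26.4
tool_pos: [437.3, 7.9, 221.5]
tcp_rot: [180.0, -0.0, 4.9]
ft_force: [0.4, 0.0, 0.1]
finger_gap: 51.2
grip_force: 0.0
```

Call:
apply_moves:
  series: "-0.009 0.131 0 0 -0.2;-0.009 0.131 0 0 -0.2;0 0 0 -0.058 -0.2;0 0 0 -0.058 -0.2;0 0 0 -0.058 -0.2"

```text
time: 26.82
tool_pos: [438.8, -70.3, 221.2]
tcp_rot: [-180.0, 0.0, 25.0]
ft_force: [0.1, 1.8, -0.7]
finger_gap: 51.2
grip_force: 0.0
```

Call:
apply_moves:
  series: "0 0 0 0 -0.2;0 0 0 0 -0.2;0 0 0 0 -0.2"

```text
time: 27.07
tool_pos: [439.0, -68.9, 221.3]
tcp_rot: [-180.0, 0.0, 24.6]
ft_force: [-0.0, 0.3, -0.5]
finger_gap: 51.3
grip_force: 0.0
```

```bash
cat >> h.py <<'E'
def flat(P,c,r=26):
    "yaw of the flat face from depth points low on a body near c (world xy): RANSAC-free line fit on strip points"
    D=np.linalg.norm(P[...,:2]-c,axis=2);m=(D<19.5)&(D>11)&(P[...,2]>8)&(P[...,2]<36)
    p=P[m][:,:2]
    if len(p)<20: return None
    l=cv2.fitLine(p.astype(np.float32),cv2.DIST_HUBER,0,.01,.01).ravel();n=np.array([-l[1],l[0]])
    off=(l[2:]-c)@n
    if off<0:n,off=-n,-off
    return np.degrees(np.arctan2(n[1],n[0])),off,len(p),np.std((p-l[2:])@n)
E
python3 - <<'E'
from h import *
from bench import *
np.set_printoptions(precision=2,suppress=True)
s=sense();T=pose(s);d=snapshot("wrist");P=full(d,T);print(s["tool_pos"],s["tcp_rot"],s["finger_gap"]);np.savez("pics/w7.npz",T=T,**d);cv2.imwrite("pics/w7.png",d["frame"])
m=(abs(P[...,2]-74)<4)
for cc,st,_ in blobs(m.astype(np.uint8),200):
    b=(st[0],st[0]+st[2],st[1],st[1]+st[3]);r=captop(d,T,P,b,74)
    if r[1]<20: print(cc,st,*r,"flat",flat(P,r[0]))
E
```

```text
[438.99 -68.95 221.34] [-180.      0.     24.59] 51.31381883533844
[427.07 164.08] [413 149  29  31 648] [ 500.62 -154.3 ] 15.404030799865723 [ 500.66 -154.23] 21 31.691775234922165 10.917675886209878 flat (np.float32(37.293064), np.float64(13.152796919732282), 112, np.float64(0.5104059065797042))
[343.07 190.28] [329 175  30  31 696] [441.59 -90.04] 15.429681777954102 [441.38 -89.95] 19 34.653881639879486 10.404369076014085 flat (np.float32(33.880596), np.float64(13.161843146887804), 128, np.float64(0.4356742114614809))
```

View pics/w7.png

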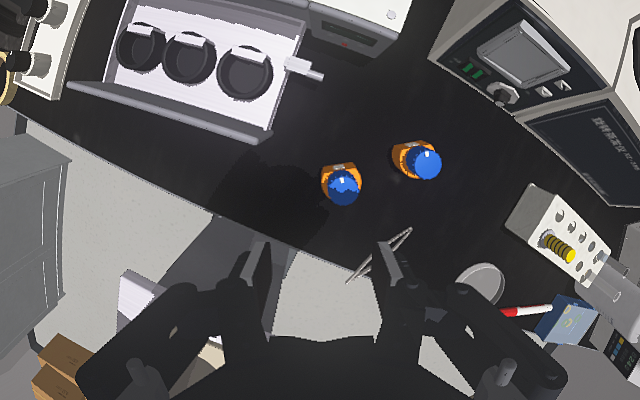

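The fresh cartridges are at (343,190) and (427,164) with their flats facing away from the robot, at about 34° each. I go closer over the first.

Call:
apply_moves:
  series: "0 0 0 -0.041 -0.2;0 0 0 -0.041 -0.2;-0.016 0.031 0.1 0 -0.2;-0.016 0.031 0.1 0 -0.2;0 0 0 0 -0.2"

```text
time: 27.53
tool_pos: [438.4, -89.7, 155.8]
tcp_rot: [-179.7, 0.3, 34.1]
ft_force: [-1.7, 0.2, -0.9]
finger_gap: 51.3
grip_force: 0.0
```

Call:
apply_moves:
  series: "0 0 0 0 -0.2;0 0 0 0 -0.2;0 0 0 0 -0.2"

```text
time: 27.78
tool_pos: [442.6, -89.8, 163.5]
tcp_rot: [179.9, -0.1, 34.2]
ft_force: [-0.4, -0.2, 0.5]
finger_gap: 51.3
grip_force: 0.0
```

```bash
cat > look.py <<'E'
import sys
from h import *
from bench import *
np.set_printoptions(precision=2,suppress=True)
z=float(sys.argv[1]);n=sys.argv[2]
s=sense();T=pose(s);d=snapshot("wrist");P=full(d,T);print(s["tool_pos"],s["tcp_rot"],s["finger_gap"]);np.savez(f"pics/{n}.npz",T=T,**d);cv2.imwrite(f"pics/{n}.png",d["frame"])
m=(abs(P[...,2]-z)<4)
for cc,st,_ in blobs(m.astype(np.uint8),200):
    b=(st[0],st[0]+st[2],st[1],st[1]+st[3]);r=captop(d,T,P,b,z)
    if r[1]<20: print(cc,st,*r,"flat",flat(P,r[0]));go(s,*r[0],130,s["tcp_rot"][2],1)
E
python3 look.py 74 w8
```

```text
[442.64 -89.81 163.49] [179.88  -0.1   34.18] 51.3200456281342
[428.63 188.08] [411 169  35  38 948] [ 500.77 -153.76] 15.506843566894531 [ 500.57 -153.92] 26 33.290490678200136 9.559551177484037 flat (np.float32(37.564896), np.float64(12.860002198975963), 152, np.float64(0.46656130126276696))
axes@start total [0.04 0.29 0.11] per row n= 1 [0.04 0.29 0.11] twist total -0.0 per row -0.0
axes@end total [0.04 0.29 0.11] per row n= 1 [0.04 0.29 0.11] twist total -0.0 per row -0.0
[321.85 203.46] [ 303  185   38   37 1055] [441.66 -90.06] 15.299056053161621 [441.59 -89.88] 28 35.83607907590036 10.507450761526748 flat (np.float32(34.17543), np.float64(12.983248030041068), 198, np.float64(0.40261980124432734))
axes@start total [-0.   -0.    0.11] per row n= 1 [-0.   -0.    0.11] twist total -0.0 per row -0.0
axes@end total [-0.   -0.    0.11] per row n= 1 [-0.   -0.    0.11] twist total -0.0 per row -0.0
```

Call:
apply_moves:
  series: "-0.003 -0.001 0.08 0 -0.2;0 0 0.12 0 -0.2;0 0 0.11 0 -0.2;0 0 0.065 0 -0.2;0 0 0 0 -0.2"

```text
time: 28.25
tool_pos: [437.9, -88.9, 45.5]
tcp_rot: [-179.7, 0.2, 34.2]
ft_force: [-0.2, 0.4, 0.0]
finger_gap: 51.2
grip_force: 0.0
```

Call:
apply_moves:
  series: "0 0 0 0 -0.2;0 0 0 0 0.4;0 0 0 0 1;0 0 0 0 1;0 0 0 0 1"

```text
time: 28.67
tool_pos: [442.9, -90.8, 51.8]
tcp_rot: [179.8, -0.2, 34.2]
ft_force: [-2.0, 0.5, 7.1]
finger_gap: 28.5
grip_force: 39.6
```

Call:
apply_moves:
  series: "0 0 0 0 1;0 0 0 0 1;0 0 0 0 1;0 0 0 0 1"

```text
time: 29.0
tool_pos: [442.8, -90.8, 51.8]
tcp_rot: [179.8, -0.2, 34.2]
ft_force: [-1.0, 0.1, 6.8]
finger_gap: 28.2
grip_force: 39.6
```

Call:
apply_moves:
  series: "0 0 -0.06 0 1;0 0 -0.12 0 1;0 0 -0.12 0 1;0 0 -0.11 0 1;0 0 -0.05 0 1"

```text
time: 29.42
tool_pos: [443.1, -91.0, 193.7]
tcp_rot: [179.6, -0.3, 34.2]
ft_force: [0.4, 0.0, -0.3]
finger_gap: 28.7
grip_force: 40.2
```

Call:
apply_moves:
  series: "0 0 0 0.0513 1;0 0 0 0.0513 1;0 0 0 0.0513 1;0 0 0 0.0513 1;0 0 0 0.0513 1"

```text
time: 29.83
tool_pos: [441.2, -90.3, 188.5]
tcp_rot: [179.9, -0.1, 4.5]
ft_force: [-0.1, -0.2, -0.7]
finger_gap: 28.4
grip_force: 40.2
```

Call:
apply_moves:
  series: "0.0634 -0.1147 0 0 1;0.0634 -0.1147 0 0 1;0.0634 -0.1147 0 0 1;0.0634 -0.1147 0 0 1;0 0 0 0 1"

```text
time: 30.25
tool_pos: [507.1, 59.1, 188.6]
tcp_rot: [-179.8, -0.2, 5.0]
ft_force: [0.7, 0.8, -0.9]
finger_gap: 28.5
grip_force: 40.4
```

Call:
apply_moves:
  series: "0 0 0.08 0 1;0 0 0 0 1;0 0 0 0 1;0 0 0 0 1;0 0 0 0 1"

```text
time: 30.67
tool_pos: [505.5, 52.9, 164.5]
tcp_rot: [180.0, -0.1, 4.7]
ft_force: [-0.1, -0.4, -0.2]
finger_gap: 28.3
grip_force: 40.4
```

```bash
python3 look.py 186 w9; python3 -c "
import cv2;a=cv2.imread('pics/w9.png');cv2.imwrite('pics/w9c.png',cv2.resize(a[100:320,190:460],None,fx=2.7,fy=2.7,interpolation=cv2.INTER_CUBIC))"
```

```text
[505.53  52.89 164.48] [179.99  -0.11   4.75] 28.33621144146251
```

View pics/w9c.png

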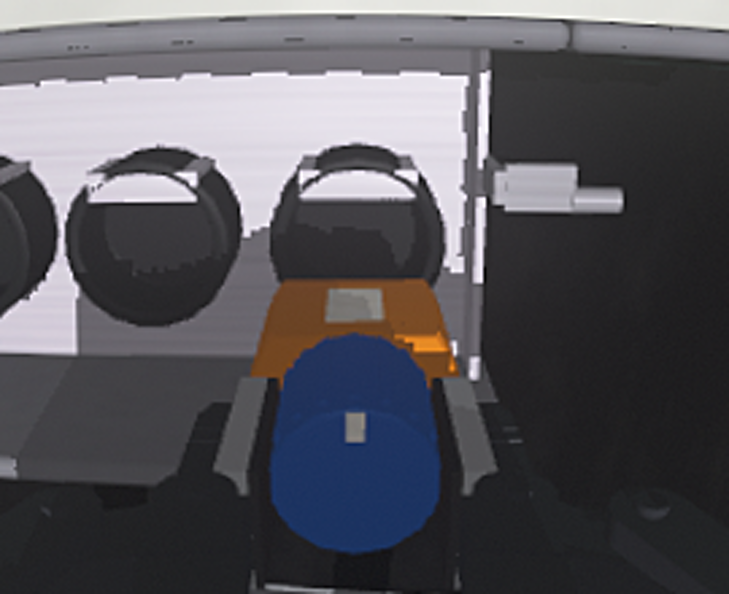

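The cartridge hangs over well c with its flat parallel to the key block. The block centre is at crop column ~358 and the cartridge at ~355.

```bash
python3 - <<'E'
from h import *
np.set_printoptions(precision=1,suppress=True)
d=dict(np.load("pics/w9.npz"));T=d["T"];P=full(d,T)
ex=np.array([.9963,.0857]);ey=np.array([-.0857,.9963]);o=T[:2,3]
f=lambda p:np.c_[(p[:,:2]-o)@ex,(p[:,:2]-o)@ey,p[:,2]]
q=lambda *a:[(190+x/2.7,100+y/2.7) for x,y in a]
print("block edge L,R",f(plane(d,q((302,202),(358,202),(413,200)),48,T)))
print("flat bottom corners",f(plane(d,q((284,281),(428,281)),113,T)))
print("strip depth",f(cloud(d,q((345,300),(355,303),(370,305),(355,312)),T)))
# block top face depth
print("block depth",f(cloud(d,q((330,192),(358,192),(390,192)),T)))
# bore/cup outline: black outer cup right/left edge at widest
print("cup L,R",f(plane(d,q((270,240),(445,240)),48,T)))
# flat normal from depth
m=np.zeros(P.shape[:2],bool);m[204:222,300:346]=1;h=mask(d,(0,0,150),(40,255,255))>0
a=P[m&(P[...,2]>110)&(P[...,2]<145)];g=f(a);k=np.polyfit(g[:,1],g[:,0],1);r=g[:,0]-np.polyval(k,g[:,1]);i=abs(r)<2;k=np.polyfit(g[i,1],g[i,0],1);print("flat x at y0, yaw rel unit",k[1],-np.degrees(np.arctan(k[0])),i.sum())
e=[]
for u in range(304,342):
    col=d["frame"][160:185,u].max(1).astype(int);w=np.where(col>170)[0]
    if len(w): e.append((u,160+w.max()+.5))
g=f(plane(d,e,48,T));k=np.polyfit(g[:,1],g[:,0],1);r=abs(g[:,0]-np.polyval(k,g[:,1]))<1;k=np.polyfit(g[r,1],g[r,0],1);print("block line x,yaw",k[1],-np.degrees(np.arctan(k[0])),r.sum(),len(e),e[0],e[-1])
E
```

```text
block edge L,R [[ 15.6  17.3  48. ]
 [ 15.6  -0.4  48. ]
 [ 16.2 -17.9  48. ]]
flat bottom corners [[ 10.4  17.9 113. ]
 [ 10.3 -17.2 113. ]]
strip depth [[ 12.4   2.8 132.7]
 [ 12.2   0.6 134.2]
 [ 11.6  -2.7 133.8]
 [ 12.    0.6 139.4]]
block depth [[ 18.7   8.4  47.4]
 [ 18.6  -0.5  47. ]
 [ 18.8 -10.5  48. ]]
cup L,R [[  3.2  27.8  48. ]
 [  3.1 -28.4  48. ]]
flat x at y0, yaw rel unit 11.974158302113166 -0.13982690771402173 717
block line x,yaw 17.103851235845596 0.09825347938554307 38 38 (304, np.float64(173.5)) (341, np.float64(173.5))
```

Call:
apply_moves:
  series: "0.0095 0.002 0.04 0 1;0 0 0.08 0 1;0 0 0.07 0 1;0 0 0 0 1;0 0 0 0 1"

```text
time: 31.13
tool_pos: [506.5, 52.8, 104.5]
tcp_rot: [-180.0, 0.2, 4.8]
ft_force: [0.7, 0.3, -1.2]
finger_gap: 28.2
grip_force: 40.4
```

Call:
apply_moves:
  series: "0 0 0 0 1;0 0 0.015 0 1;0 0 0.015 0 1;0 0 0 0 1;0 0 0 0 1"

```text
time: 31.55
tool_pos: [507.8, 53.0, 97.0]
tcp_rot: [-180.0, -0.0, 4.8]
ft_force: [-0.6, 0.9, -2.1]
finger_gap: 28.4
grip_force: 40.4
```

Call:
apply_moves:
  series: "0 0 0.01 0 1;0 0 0.01 0 1;0 0 0 0 1;0 0 0 0 1"

```text
time: 31.88
tool_pos: [507.8, 52.9, 90.7]
tcp_rot: [180.0, 0.0, 4.8]
ft_force: [1.4, -0.4, -2.1]
finger_gap: 28.4
grip_force: 40.4
```

Call:
apply_moves:
  series: "0 0 0.015 0 1;0 0 0.015 0 1;0 0 0.015 0 1;0 0 0 0 1;0 0 0 0 1"

```text
time: 32.3
tool_pos: [507.6, 52.9, 76.9]
tcp_rot: [180.0, 0.0, 4.8]
ft_force: [1.6, -0.9, -1.9]
finger_gap: 28.5
grip_force: 40.3
```

Call:
apply_moves:
  series: "0 0 0.012 0 1;0 0 0.01 0 1;0 0 0 0 1;0 0 0 0 1;0 0 0 0 1"

```text
time: 32.72
tool_pos: [508.0, 53.0, 70.9]
tcp_rot: [-180.0, -0.0, 4.8]
ft_force: [1.4, 0.3, 0.5]
finger_gap: 28.6
grip_force: 40.6
```

Call:
apply_moves:
  series: "0 0 0.004 0 1;0 0 0 0 0.2;0 0 0 0 -0.2;0 0 0 0 -0.2;0 0 0 0 -0.2"

```text
time: 33.13
tool_pos: [507.4, 53.0, 69.3]
tcp_rot: [-180.0, 0.1, 4.8]
ft_force: [-0.8, -0.5, -0.2]
finger_gap: 51.0
grip_force: 0.0
```

Call:
apply_moves:
  series: "0 0 -0.05 0 -0.2;0 0 -0.1 0 -0.2;0 0 -0.12 0 -0.2;0 0 -0.05 0 -0.2;-0.0137 0.114 0 0 -0.2"

```text
time: 33.55
tool_pos: [509.6, 22.2, 170.9]
tcp_rot: [-179.9, -0.5, 5.0]
ft_force: [1.4, -1.0, -0.1]
finger_gap: 51.4
grip_force: 0.0
```

Call:
apply_moves:
  series: "-0.0137 0.114 0 0 -0.2;-0.0137 0.114 0 0 -0.2;-0.0137 0.114 0 0 -0.2;-0.0137 0.114 0 0 -0.2;-0.0137 0.114 0 0 -0.2"

```text
time: 33.97
tool_pos: [499.9, -155.0, 165.5]
tcp_rot: [-180.0, 0.0, 4.8]
ft_force: [0.1, 0.3, 0.9]
finger_gap: 51.2
grip_force: 0.0
```

Call:
apply_moves:
  series: "0 0 0 -0.0546 -0.2;0 0 0 -0.0546 -0.2;0 0 0 -0.0546 -0.2;0 0 0 -0.0546 -0.2;0 0 0 -0.0546 -0.2"

```text
time: 34.38
tool_pos: [500.1, -153.6, 165.2]
tcp_rot: [-180.0, 0.0, 36.4]
ft_force: [0.5, 0.4, 0.1]
finger_gap: 51.7
grip_force: 0.0
```

Call:
apply_moves:
  series: "0 0 0 0 -0.2;0 0 0 0 -0.2;0 0 0 0 -0.2"

```text
time: 34.63
tool_pos: [500.3, -153.4, 165.4]
tcp_rot: [-180.0, 0.0, 35.9]
ft_force: [0.4, -0.2, -0.2]
finger_gap: 51.3
grip_force: 0.0
```

```bash
python3 look.py 74 w10; echo; python3 - <<'E'
from h import *
d=dict(np.load("pics/w10.npz"));T=d["T"];P=full(d,T)
for cc,st,m in blobs(mask(d,*COL["blue"]),150): print(cc,st[4],cloud(d,cc,T))
E
```

```text
[ 500.27 -153.45  165.45] [-179.98    0.01   35.88] 51.25967840687869
[405.62  55.14] [393  41  27  31 214] [ 629.95 -136.66] 14.374383926391602 [ 630.48 -136.28] 50 72.80743297940036 10.902463982714353 flat (np.float32(164.96042), np.float64(13.747509070601154), 361, np.float64(4.441267889197616))
axes@start total [0.38 0.21 0.12] per row n= 1 [0.38 0.21 0.12] twist total -0.0 per row -0.0
axes@end total [0.38 0.21 0.12] per row n= 1 [0.38 0.21 0.12] twist total -0.0 per row -0.0
[325.14 201.14] [ 307  184   38   35 1043] [ 501.42 -155.04] 15.267422676086426 [ 501.55 -154.8 ] 32 37.51068729294029 10.348025695595165 flat (np.float32(36.926292), np.float64(13.139063666494621), 186, np.float64(0.39423029303746576))
axes@start total [-0.    0.01  0.12] per row n= 1 [-0.    0.01  0.12] twist total -0.0 per row -0.0
axes@end total [-0.    0.01  0.12] per row n= 1 [-0.    0.01  0.12] twist total -0.0 per row -0.0

[126.06523297  58.12544803] 1395 [[509.59522145  42.71973358  92.47137451]]
[324.9952644  198.28413575] 1267 [[ 503.17539526 -153.48694256   72.88127365]]
```

Call:
apply_moves:
  series: "0 0.006 0.08 0 -0.2;0 0 0.12 0 -0.2;0 0 0.115 0 -0.2;0 0 0.07 0 -0.2;0 0 0 0 -0.2"

```text
time: 35.1
tool_pos: [497.2, -153.2, 44.4]
tcp_rot: [-179.5, 0.3, 36.0]
ft_force: [-1.0, 1.3, -1.0]
finger_gap: 51.3
grip_force: 0.0
```

Call:
apply_moves:
  series: "0 0 0 0 -0.2;0 0 0 0 0.4;0 0 0 0 1;0 0 0 0 1;0 0 0 0 1"

```text
time: 35.52
tool_pos: [503.3, -155.7, 52.8]
tcp_rot: [179.8, -0.1, 36.1]
ft_force: [-0.8, 0.3, 7.2]
finger_gap: 28.4
grip_force: 40.0
```

Call:
apply_moves:
  series: "0 0 0 0 1;0 0 0 0 1;0 0 0 0 1;0 0 0 0 1"

```text
time: 35.85
tool_pos: [503.3, -155.7, 52.8]
tcp_rot: [179.8, -0.1, 36.1]
ft_force: [-0.9, 1.5, 6.2]
finger_gap: 28.1
grip_force: 40.0
```

Call:
apply_moves:
  series: "0 0 -0.06 0 1;0 0 -0.12 0 1;0 0 -0.12 0 1;0 0 -0.11 0 1;0 0 -0.05 0 1"

```text
time: 36.27
tool_pos: [503.9, -156.0, 194.8]
tcp_rot: [179.6, -0.3, 36.1]
ft_force: [1.2, -1.4, -0.3]
finger_gap: 28.6
grip_force: 40.0
```

Call:
apply_moves:
  series: "0 0 0 0.0562 1;0 0 0 0.0562 1;0 0 0 0.0562 1;0 0 0 0.0562 1;0 0 0 0.0562 1"

```text
time: 36.68
tool_pos: [501.8, -155.2, 189.4]
tcp_rot: [179.9, -0.1, 3.6]
ft_force: [0.2, -0.5, -0.9]
finger_gap: 28.4
grip_force: 40.0
```

Call:
apply_moves:
  series: "0.009 -0.132 0 0 1;0.009 -0.132 0 0 1;0.009 -0.132 0 0 1;0.009 -0.132 0 0 1;0.009 -0.132 0 0 1"

```text
time: 37.1
tool_pos: [501.6, 45.0, 189.4]
tcp_rot: [180.0, -0.1, 3.8]
ft_force: [1.4, 0.1, -1.4]
finger_gap: 28.1
grip_force: 40.1
```

Call:
apply_moves:
  series: "0.009 -0.132 0 0 1;0.009 -0.132 0 0 1;0 0 0 0 1;0 0 0.08 0 1;0 0 0 0 1"

```text
time: 37.52
tool_pos: [499.9, 123.6, 161.7]
tcp_rot: [180.0, 0.2, 4.0]
ft_force: [-0.9, 0.7, -2.2]
finger_gap: 28.3
grip_force: 40.2
```

Call:
apply_moves:
  series: "0 0 0 0 1;0 0 0 0 1;0 0 0 0 1"

```text
time: 37.77
tool_pos: [502.2, 122.3, 165.5]
tcp_rot: [-180.0, -0.1, 3.8]
ft_force: [-0.2, -0.1, -1.2]
finger_gap: 28.7
grip_force: 40.3
```

```bash
python3 look.py 186 w11; python3 -c "
import cv2;a=cv2.imread('pics/w11.png');cv2.imwrite('pics/w11c.png',cv2.resize(a[100:320,190:460],None,fx=2.7,fy=2.7,interpolation=cv2.INTER_CUBIC))"
```

```text
[502.23 122.35 165.46] [-179.99   -0.09    3.82] 28.73152747570533
```

View pics/w11c.png

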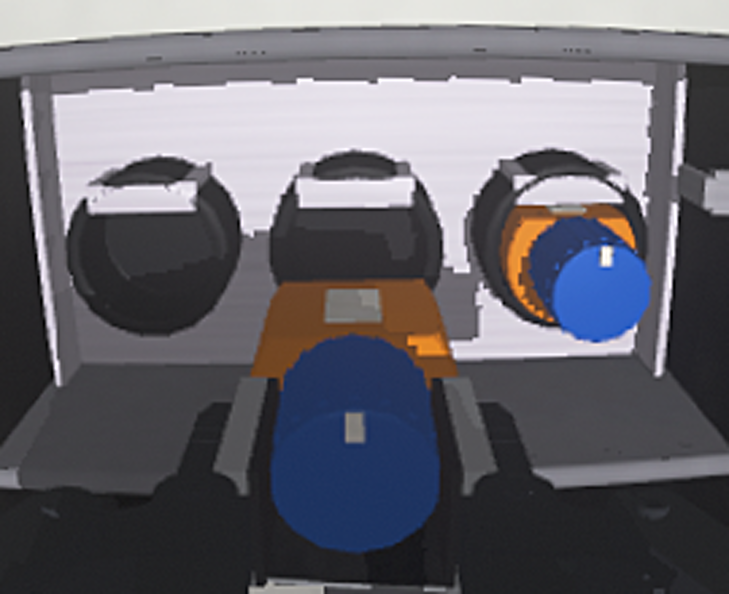

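Fresh one sits in well c at the right. The held one hangs over well b, flat facing the block, both centred near column 355.

```bash
python3 - <<'E'
from h import *
np.set_printoptions(precision=2,suppress=True)
d=dict(np.load("pics/w11.npz"));T=d["T"];P=full(d,T)
ex=np.array([.9963,.0857]);ey=np.array([-.0857,.9963]);o=T[:2,3]
f=lambda p:np.c_[(p[:,:2]-o)@ex,(p[:,:2]-o)@ey,p[:,2]]
q=lambda *a:[(190+x/2.7,100+y/2.7) for x,y in a]
print("block",f(plane(d,q((297,209),(414,207)),48,T)),"flat",f(plane(d,q((279,281),(430,280)),113,T)),"cup",f(plane(d,q((269,240),(442,240)),48,T)))
m=np.zeros(P.shape[:2],bool);m[204:222,300:346]=1
g=f(P[m&(P[...,2]>110)&(P[...,2]<145)])
for _ in range(3): k=np.polyfit(g[:,1],g[:,0],1);g=g[abs(g[:,0]-np.polyval(k,g[:,1]))<2]
print("flat",k[1],-np.degrees(np.arctan(k[0])),len(g))
e=[]
for u in range(304,342):
    w=np.where(d["frame"][160:185,u].max(1)>170)[0]
    if len(w): e.append((u,160+w.max()+.5))
g=f(plane(d,e,48,T));k=np.polyfit(g[:,1],g[:,0],1);print("block",k[1],-np.degrees(np.arctan(k[0])),len(e))
E
```

```text
block [[ 13.39  18.76  48.  ]
 [ 13.34 -18.49  48.  ]] flat [[ 10.38  19.01 113.  ]
 [  9.94 -17.94 113.  ]] cup [[  3.35  28.18  48.  ]
 [  2.3  -27.54  48.  ]]
flat 11.451601973498528 -0.4890974211077136 723
block 13.983167889832226 0.47897958168862875 38
```

Call:
apply_moves:
  series: "0.002 0.001 0.04 -0.005 1;0 0 0.08 0 1;0 0 0.07 0 1;0 0 0 0 1;0 0 0 0 1"

```text
time: 38.23
tool_pos: [500.8, 122.1, 105.7]
tcp_rot: [180.0, 0.2, 4.4]
ft_force: [-0.1, 0.6, -0.7]
finger_gap: 28.3
grip_force: 40.3
```

Call:
apply_moves:
  series: "0 0 0 0 1;0 0 0.015 0 1;0 0 0.015 0 1;0 0 0 0 1;0 0 0 0 1"

```text
time: 38.65
tool_pos: [502.2, 122.6, 98.2]
tcp_rot: [-180.0, -0.0, 4.5]
ft_force: [-0.7, 0.8, -1.8]
finger_gap: 28.5
grip_force: 40.3
```

Call:
apply_moves:
  series: "0 0 0.01 0 1;0 0 0.01 0 1;0 0 0 0 1;0 0 0 0 1"

```text
time: 38.98
tool_pos: [502.2, 122.5, 91.9]
tcp_rot: [180.0, 0.0, 4.5]
ft_force: [0.7, -1.4, -1.7]
finger_gap: 28.4
grip_force: 40.2
```

Call:
apply_moves:
  series: "0 0 0.015 0 1;0 0 0.015 0 1;0 0 0.015 0 1;0 0 0 0 1;0 0 0 0 1"

```text
time: 39.4
tool_pos: [502.0, 122.4, 78.1]
tcp_rot: [180.0, 0.0, 4.5]
ft_force: [1.1, -1.8, -2.0]
finger_gap: 28.4
grip_force: 40.1
```

Call:
apply_moves:
  series: "0 0 0.012 0 1;0 0 0.012 0 1;0 0 0 0 1;0 0 0 0 1;0 0 0 0 1"

```text
time: 39.82
tool_pos: [502.7, 122.8, 71.9]
tcp_rot: [-180.0, -0.1, 4.5]
ft_force: [1.4, 0.2, 3.3]
finger_gap: 28.4
grip_force: 40.7
```

Call:
apply_moves:
  series: "0 0 0 0 0.2;0 0 0 0 -0.2;0 0 0 0 -0.2;0 0 0 0 -0.2;0 0 -0.05 0 -0.2"

```text
time: 40.23
tool_pos: [499.4, 122.2, 83.2]
tcp_rot: [180.0, 0.3, 4.5]
ft_force: [-1.0, -0.6, -0.5]
finger_gap: 51.1
grip_force: 0.0
```

Call:
apply_moves:
  series: "0 0 -0.12 0 -0.2;-0.05 0 -0.12 0 -0.2;-0.05 0 -0.12 0 0.5;-0.05 0 -0.12 0 1;0 0 -0.12 0 1"

```text
time: 40.65
tool_pos: [454.9, 119.0, 267.8]
tcp_rot: [-180.0, 0.1, 4.5]
ft_force: [-0.1, 0.1, 1.0]
finger_gap: 15.3
grip_force: 0.0
```

Call:
apply_moves:
  series: "0 0 0 0 1;0 0 0 0 1;0 0 0 0 1"

```text
time: 40.9
tool_pos: [457.2, 119.1, 266.0]
tcp_rot: [-180.0, 0.0, 4.5]
ft_force: [-1.4, -0.4, -0.1]
finger_gap: -0.3
grip_force: 0.0
```

```bash
python3 look.py 93 w12|grep flat; python3 - <<'E'
from h import *
np.set_printoptions(precision=1,suppress=True)
d=dict(np.load("pics/w12.npz"));T=d["T"];P=full(d,T);print(T[:3,3])
m=(abs(P[...,2]-78)<4)
for cc,st,_ in blobs(m.astype(np.uint8),200):
    b=(st[0],st[0]+st[2],st[1],st[1]+st[3]);r=captop(d,T,P,b,78)
    if r[1]<20: print("tray?",cc,*r)
for z in range(0,1):
  for c in([501.5,122.7],[507.5,53.0]):
    D=np.linalg.norm(P[...,:2]-c,axis=2);print("cap z",np.percentile(P[...,2][D<10],[10,50,90]))
m=(P[...,2]>93)&(P[...,2]<105)&(P[...,0]<480)
bl=max(blobs(m.astype(np.uint8),50),key=lambda b:b[1][4])[2];print("panel",cv2.minAreaRect(P[bl][:,:2].astype(np.float32)))
E
cp pics/w12.png pics/v14.png
```

```text
[320.6  135.61] [306 122  30  29 656] [500.51 123.64] 15.43159008026123 [500.43 123.83] 25 4.404037807994845 5.82199993844204 flat None
[387.91 136.12] [374 122  29  29 631] [506.12  54.81] 15.7324800491333 [506.3   54.79] 20 -7.537132585582325 9.28690331734567 flat (np.float32(2.128612), np.float64(14.110378348218035), 24, np.float64(0.41410020155627186))
[457.2 119.1 266. ]
tray? [102.5 121.2] [509.1 401.1] 16.222078323364258 [509.5 400.9] 11 34.32248451559086 9.213615542059792
tray? [106.2 183.1] [428.1 400.2] 15.969320297241211 [428.4 400.6] 13 26.39223861180189 8.303268949844535
cap z [91.  91.9 93. ]
cap z [91.  91.9 92.8]
panel ((445.0631408691406, 117.58015441894531), (9.291255950927734, 235.11180114746094), 4.946879863739014)
```

View pics/v14.png

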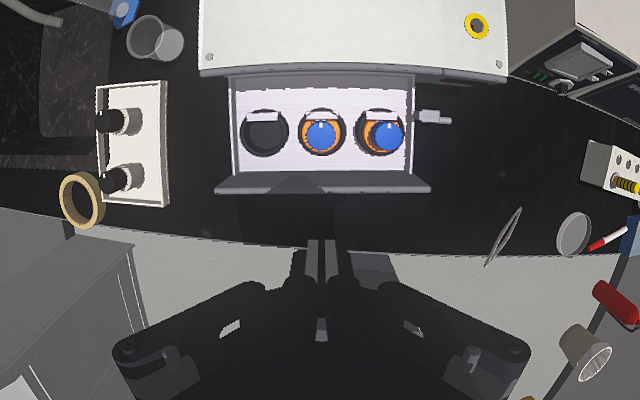

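All is in place: fresh caps in wells b and c at z = 92–93, both spent upright in the tray, and the key in the rack. Next I shut the drawer.

Call:
apply_moves:
  series: "-0.1 0 0 0 1;-0.09 0 0.05 0 1;0 0 0.13 0 1;0 0 0.13 0 1;0 0 0.13 0 1"

```text
time: 41.37
tool_pos: [399.3, 114.5, 131.7]
tcp_rot: [180.0, 0.0, 4.5]
ft_force: [0.7, 0.2, -1.0]
finger_gap: -0.2
grip_force: 0.0
```

Call:
apply_moves:
  series: "0 0 0.13 0 1;0 0 0.095 0 1;0 0 0 0 1;0 0 0 0 1;0 0 0 0 1"

```text
time: 41.78
tool_pos: [400.9, 114.7, 67.9]
tcp_rot: [-180.0, -0.0, 4.5]
ft_force: [0.0, 0.5, 0.9]
finger_gap: 0.1
grip_force: 0.0
```

Call:
apply_moves:
  series: "0.025 0 0 0 1;0.025 0 0 0 1;0.025 0 0 0 1;0.025 0 0 0 1;0.025 0 0 0 1"

```text
time: 42.2
tool_pos: [438.8, 117.7, 67.5]
tcp_rot: [-180.0, -0.0, 4.5]
ft_force: [-3.7, 0.5, 3.2]
finger_gap: 0.2
grip_force: 1.9
```

Call:
apply_moves:
  series: "0.025 0 0 0 1;0.025 0 0 0 1;0.025 0 0 0 1;0.025 0 0 0 1;0.025 0 0 0 1"

```text
time: 42.62
tool_pos: [475.7, 120.7, 66.7]
tcp_rot: [-180.0, 0.0, 4.5]
ft_force: [-4.3, 1.7, 3.0]
finger_gap: -0.1
grip_force: 2.3
```

Call:
apply_moves:
  series: "0.025 0 0 0 1;0.025 0 0 0 1;0.025 0 0 0 1;0.025 0 0 0 1;0.025 0 0 0 1"

```text
time: 43.03
tool_pos: [512.9, 123.8, 66.6]
tcp_rot: [-180.0, 0.1, 4.5]
ft_force: [-5.6, 2.4, 2.7]
finger_gap: 0.4
grip_force: 2.5
```

Call:
apply_moves:
  series: "0.025 0 0 0 1;0.025 0 0 0 1;0.025 0 0 0 1;0.015 0 0 0 1;0 0 0 0 1"

```text
time: 43.45
tool_pos: [540.0, 125.9, 66.5]
tcp_rot: [-180.0, 0.0, 4.5]
ft_force: [-3.2, 2.2, 1.7]
finger_gap: -0.3
grip_force: 1.9
```

Call:
apply_moves:
  series: "0.01 0 0 0 1;0.01 0 0 0 1;0.01 0 0 0 1;0 0 0 0 1;0 0 0 0 1"

```text
time: 43.87
tool_pos: [548.7, 126.3, 66.5]
tcp_rot: [-180.0, 0.0, 4.5]
ft_force: [-2.4, 0.9, 0.5]
finger_gap: 0.0
grip_force: 0.9
```

Call:
apply_moves:
  series: "0.01 0 0 0 1;0.01 0 0 0 1;0 0 0 0 1;0 0 0 0 1;0 0 0 0 1"

```text
time: 44.28
tool_pos: [553.3, 126.4, 66.0]
tcp_rot: [180.0, 0.2, 4.5]
ft_force: [-7.2, 1.3, 2.0]
finger_gap: -0.0
grip_force: 0.0
```

Call:
apply_moves:
  series: "0.008 0 0 0 1;0.006 0 0 0 1;0 0 0 0 1;0 0 0 0 1;0 0 0 0 1"

```text
time: 44.7
tool_pos: [553.0, 126.4, 63.9]
tcp_rot: [180.0, 0.7, 4.5]
ft_force: [-25.1, -0.6, 4.7]
finger_gap: 0.2
grip_force: 0.0
```

Call:
apply_moves:
  series: "-0.02 0 0 0 1;-0.04 0 0 0 1;-0.08 0 0 0 1;-0.08 0 0 0 1;-0.05 0 0 0 1"

```text
time: 45.12
tool_pos: [476.9, 120.3, 66.8]
tcp_rot: [180.0, -0.0, 4.5]
ft_force: [-0.1, 0.2, -0.1]
finger_gap: -0.3
grip_force: 0.0
```

Call:
apply_moves:
  series: "-0.02 0 -0.12 0 1;0 0 -0.13 0 1;0 0 -0.13 0 1;0 0 -0.13 0 1;0 0 -0.13 0 1"

```text
time: 45.53
tool_pos: [472.4, 119.9, 261.5]
tcp_rot: [180.0, -0.2, 4.4]
ft_force: [2.1, 0.7, -0.1]
finger_gap: 0.1
grip_force: 0.0
```

Call:
apply_moves:
  series: "0 0 0 0 1;0 0 0 0 1;0 0 0 0 1;0 0 0 0 1;0 0 0 0 1"

```text
time: 45.95
tool_pos: [471.2, 120.0, 257.0]
tcp_rot: [180.0, 0.2, 4.4]
ft_force: [0.4, 0.6, 0.4]
finger_gap: 0.3
grip_force: 0.0
```

```bash
python3 - <<'E'
from h import *
from bench import *
np.set_printoptions(precision=1,suppress=True)
s=sense();T=pose(s);d=snapshot("wrist");P=full(d,T);print(s["time"],T[:3,3],s["ft_force"])
U=np.array([.9963,.0857]);V=np.array([-.0857,.9963]);C=np.array([554.4,250.2])+100*U-160*V
x=(P[...,:2]-C)@U;y=(P[...,:2]-C)@V;z=P[...,2]
m=(x<-90)&(x>-260)&(y>-60)&(y<150)&(z>20)&(z<106)
print("front pts x",m.sum(),np.percentile(x[m],[1,10,50,90]))
d=snapshot("scene");P=full(d);x=(P[...,:2]-C)@U;y=(P[...,:2]-C)@V;z=P[...,2]
m=(x<-95)&(x>-260)&(y>-60)&(y<150)&(z>40)&(z<95);print("scene front x",m.sum(),np.percentile(x[m],[1,10,50,90]))
for n,b in(("key",(340,410,150,210)),):
    for cc,st,mm in blobs(mask(d,*COL["yellow"])&np.pad(np.full((60,70),255,np.uint8),((150,190),(340,230))),5): print(n,cc,P[mm].mean(0),P[mm][:,2].max())
for c in([510.5,403],[431,403]):
    D=np.linalg.norm(P[...,:2]-c,axis=2);print("spent z",np.percentile(z[D<12],[50,95]),(D<12).sum())
D=np.linalg.norm(P[...,:2]-[614,345],axis=2);print("beaker z",np.percentile(z[D<30],95))
E
```

```text
45.95 [471.2 120.  257. ] [0.4 0.6 0.4]
front pts x 2081 [-113.8 -110.4 -101.7  -99.6]
scene front x 502 [-103.4 -102.3 -100.7  -99.3]
key [372.  175.4] [ 500.2 -382.3   89.8] 117.73195313970143
spent z [75.7 79. ] 67
spent z [76.4 79.8] 69
beaker z 68.79325543650752
```

```bash
python3 -c "
from bench import *
print(hand_in())"
```

```text
the job is handed in; nothing more can be done
None
```

I handed the job in at about 46 s: the drawer is shut and stays shut, both fresh cartridges are home in wells b and c, both spent ones stand in the tray, the key is back in the rack, and the beaker is still standing; no verdict was shown.

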